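Put the bench things back on their own rests

TASK

The glue bottle, the block plane and the square tin have been put back on each other's cork-faced rests. Swap them round, setting one of them aside on the bare plywood offcut on the way, so that the bottle stands in the middle of the round rest, the plane lies lengthwise in the middle of the oblong rest and the tin sits in the middle of the square rest, squared up with its edges. Keep the bottle upright throughout, and do not disturb the newly glued wooden frame.

Things in the scene. Friction and masses are not known exactly. Their poses are not given: they have to be found in the camera images.
- bottle: White plastic glue bottle, 126 mm tall, standing, about 0.2 kg. Round body 60 mm across up to 66 mm, a sloping shoulder to 80 mm, then a straight round collar 32 mm across from 80 to 105 mm (a good place to grip from above), then a thin pointed nozzle up to 126 mm. Heights are above its underside. Origin: centre of the underside, z up. It starts on the square rest.
- plane: Small steel block plane, 110 mm long (its x axis) by 40 mm wide (y), about 0.45 kg. Its plain straight sides, 26 mm high, are gripped across the width; a brass front knob (at x = -38 mm) and a sloping steel cap, both narrower than the body, rise to 46 mm. Origin: centre of the sole, z up. It starts on the round rest.
- tin: Closed square metal wax tin, 58 by 58 mm, 36 mm tall, sides along its x and y, about 0.18 kg; its body below the lid (0 to 24 mm) is 56 mm wide. Origin: centre of the underside, z up. It starts on the oblong rest.
- rest_round: Round cork-faced dark wooden rest, 110 mm across, 12 mm thick, flat with no rim: the bottle's place. Fixed to the bench. Origin: centre of the underside, z up; the top is 12 mm above the bench. 
- rest_oblong: Oblong cork-faced dark wooden rest, 140 mm (x) by 70 mm (y), 12 mm thick, flat with no rim: the plane's place, either way round. Fixed to the bench. Origin: centre of the underside, z up; the top is 12 mm above the bench. 
- rest_square: Square cork-faced dark wooden rest, 90 by 90 mm, 12 mm thick, sides along its x and y, flat with no rim: the tin's place, in any of the four ways round. Fixed to the bench. Origin: centre of the underside, z up; the top is 12 mm above the bench. 
- offcut: Bare pale plywood offcut, 140 mm (x) by 110 mm (y), 12 mm thick, flat, without cork, empty at the start: the free spot. Fixed to the bench. Origin: centre of the underside, z up; the top is 12 mm above the bench. 
- frame: Newly glued pale wooden frame (four sides, open in the middle), 150 mm (x) by 110 mm (y), 40 mm high, lying loose on the bench; not to be disturbed. Origin: centre of its underside, z up.
Things that resemble listed ones, but are neither listed nor needed, are in the scene too. What is shaped like the rest_oblong but turquoise is not meant. There is more than one size of the tin; the one meant has the size given above.

How it is judged:
By the outcome, as a careful person would: the job done as asked, in the order asked, and still so for the second after the job is handed in, with the robot touching nothing.
It also fails if it takes over 112 s, if anything falls off the work surface, if the arm or the gripper's body presses on something with over 40 N, if the wrist force passes 120 N, or if a joint passes its speed limit or range.

ROBOT

A 6-joint arm with a two-finger parallel gripper is mounted at the origin on the work surface. World frame = base frame: x ahead of the robot, y to its left, z up, the work surface at z = 0. Lengths are in m, angles in rad, forces in N, time in s.
With the tool pointing down it reaches from about 0.35 to 0.925 m from the base axis. Payload 6.4 kg.
Tool frame: the origin (TCP) lies on the mounting face of the last link; the fingertips stand 173 mm ahead of it and the grasp point (between the pads) lies 155 mm ahead of it; z points along the fingers, y is the line along which they close (so a half turn about z gives the same grasp; the last joint's range is limited). The gripper opens to 85 mm and grips with 20 to 120 N. Pads are 22 mm wide; open, the fingers measure 114 mm over their backs; the gripper's body (76 mm by 85 mm) begins 54 mm behind the grasp point. The pads swing forward as they close: fully open they stand 13 mm farther back than shut.
Start: joints at [-1.275, 0.245, 1.558, -0, 1.339, -0.174], TCP at [0.294, -0.58, 0.405] pointing down, gripper open.
Joint ranges: [-3.13, 3.13], [-1.02, 2.26], [0.13, 2.54], [-0.95, 4.09], [0.21, 2.88], [-2.74, 2.74]. Speed limits (rad/s): [2.57, 2.57, 3.14, 3.14, 3.14, 3.14].

INTERFACE

Orientations are given as a rotation vector (axis times angle).
In Python, from station import get_obs, viewer, r gives the robot as it stands.
- The arm moves only by the tool carry_out, never from a script. Its argument "increments" is a list of rows, each a list of 7 numbers: the shift along the tool's x, y, z in units of 100 mm (1.0 is 100 mm), then the turn, a rotation vector about the tool's x, y, z in units of 2 pi rad (1.0 is 2 pi rad), then the opening, from 0 (shut) to 1 (fully open). A call has exactly 8 rows; each row is the pose to reach, as a shift and turn from the pose commanded when the call began, along the tool's axes at that moment, turning the shorter way round; what a row does not reach only later rows make up. A row lasts 1/12 s, in which the tool goes at most 41.7 mm and 7.16 degrees, less where a joint would pass 70% of its speed; a pose out of reach is approached as far as the arm can. A call with a number of a shift or a turn outside -1 to 1 is refused whole. A call with a gripper value outside its range is refused whole. The fingers move at their own pace and stop on an object; "newtons" is the grip in N (left out, the last holds). Time passes only in rows, so rows that repeat a pose let the fingers close, or fill a call up. It gives the time, the measured TCP pose, the force, the opening and the grip force at its end, in the units of the state.
- get_obs(): the state, without advancing time (a new reading comes with each control period).
- viewer.camera(name): name is "side" or "top"; returns a dict with "img" (384x512x3 uint8, red, green, blue), "fx", "fy", "cx", "cy" (pixels), "rvec" (rotation vector, rad) and "tvec" (3), from world to camera coordinates, as OpenCV has them. Camera axes: x right, y down, z forward; pixel columns grow to the right and rows downward; lengths in m; the calibration is good to about 2 mm. A picture is of the moment at which its call begins. There is no depth.
- r.sign_off(): hands the job in; it is judged then, once.
The state is a dict: "t": time; "joint_pos": joint angles; "joint_vel": joint speeds; "effort": joint torques, N m; "tool_pos": TCP position; "eef_rot": TCP orientation; "ft_force": force on the tool from outside, world axes, zero at the start; "ft_torque": the same for the moment, N m; "opening": opening from 0.0 (shut) to 1.0 (fully open); "gripper_force": force on a finger pad.
Only numpy, scipy, OpenCV 4.12 (cv2) and the standard library are available. Lean on these libraries where they do the work, as an engineer would, in place of code of your own. Each camera call takes 0.05 s, during which the arm holds its last target. There are 200 camera calls.

## Working session

There is one attempt and no reset: what is moved stays moved. The work goes in short steps, Python scripts to look and compute and a tool call to move; the robot and the scene stay as the last step left them, time stands still between calls to the robot, and variables do not carry over. Pictures are saved under pics/ and viewed, at most 14 in all, crops included, and the job is handed in when it is done.

Besides the shell and the picture viewer there is one more tool, called after ">>>" by a JSON object that holds its "op" and its "data". carry_out: Moves the arm, as the interface text tells. Shifts and turns lie within -1 to 1; 1 stands for 100 mm of shift or 2 pi rad of turn. Its arguments: {"type":"object","properties":{"increments":{"type":"array"},"newtons":{"type":"number"}},"required":["increments"]}

```bash
mkdir -p pics; python3 - <<'E'
from station import get_obs, viewer, r
import cv2
for n in("top","side"):
    c=viewer.camera(n); cv2.imwrite(f"pics/{n}0.png",cv2.resize(c["img"][:,:,::-1],(800,600),interpolation=cv2.INTER_CUBIC))
    cv2.imwrite(f"pics/{n}0raw.png",c["img"][:,:,::-1])
    print({k:v for k,v in c.items() if k!="img"})
print(get_obs())
E
```

```text
{'fx': 394.8685616714544, 'fy': 394.8685616714544, 'cx': 261.53222304085386, 'cy': 197.7446004861636, 'rvec': array([ 2.01656238, -2.20852021,  0.23113345]), 'tvec': array([0.01007379, 0.48434904, 0.87290789])}
{'fx': 411.158027333728, 'fy': 411.158027333728, 'cx': 257.01598795707656, 'cy': 183.91309777600864, 'rvec': array([ 0.73721217, -2.5793229 ,  1.15420626]), 'tvec': array([0.39222399, 0.20055021, 0.86629619])}
{'t': 0.1, 'joint_pos': array([-1.27508088e+00,  2.45753032e-01,  1.55890075e+00, -8.16968188e-08,
        1.33869256e+00, -1.74089677e-01]), 'joint_vel': array([-0.00027006, -0.00069917, -0.00138044,  0.00015989, -0.0015854 ,
        0.00228101]), 'effort': array([-1.78862829e-03, -4.30677259e+01, -3.27127755e+01, -2.79478272e-04,
        2.85150643e-03,  1.15658190e-05]), 'tool_pos': array([ 0.29421429, -0.57937374,  0.40367997]), 'eef_rot': array([-3.05361279e+00, -7.30792719e-01,  1.67449102e-04]), 'ft_force': array([ 0.1889309 , -0.00819318, -0.07080235]), 'ft_torque': array([ 0.01098926, -0.0713275 , -0.03922313]), 'gripper_force': 0.0, 'opening': 1.0035049913723941}
```

View pics/top0.png

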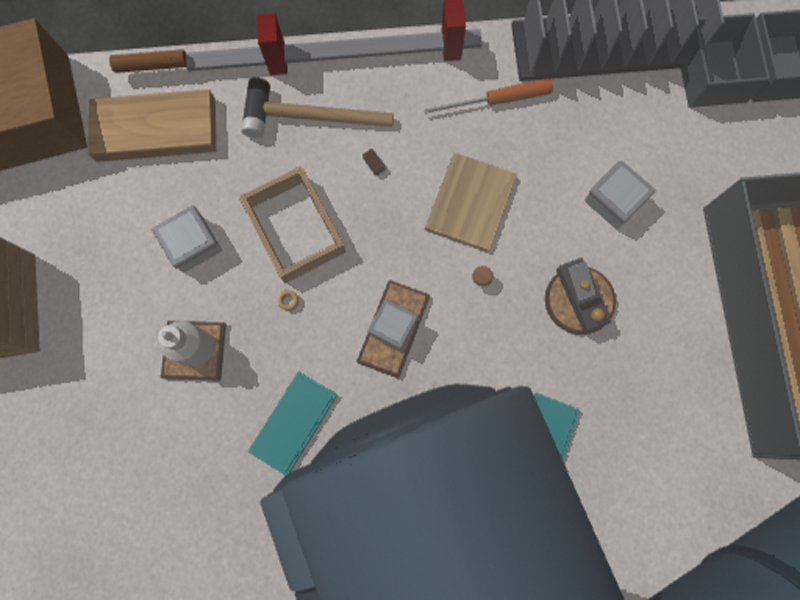

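View pics/side0.png

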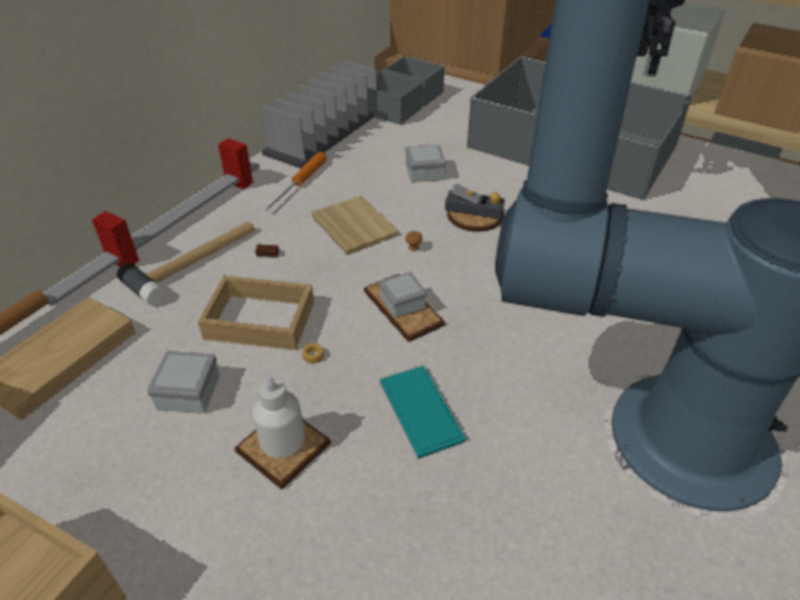

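```bash
python3 - <<'E'
import cv2
i=cv2.imread("pics/top0raw.png")
for n,x,y,w,h in(("A",95,100,150,150),("B",220,95,180,150)):
    cv2.imwrite(f"pics/top{n}.png",cv2.resize(i[y:y+h,x:x+w],None,fx=4,fy=4,interpolation=cv2.INTER_CUBIC))
E
```

```text
(no output)
```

View pics/topA.png

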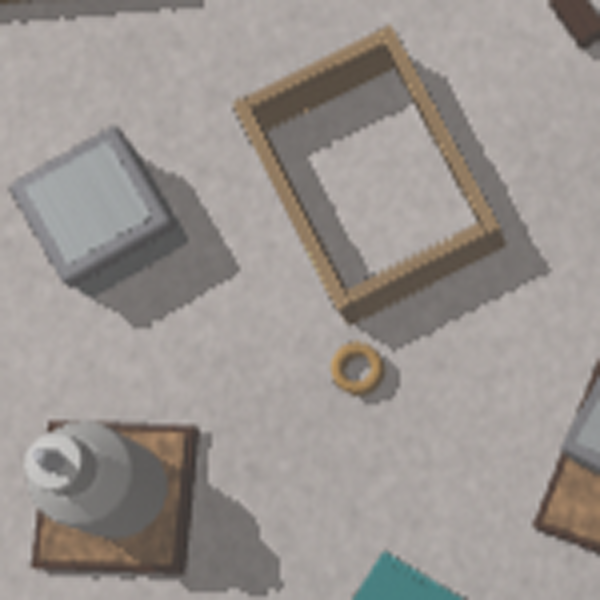

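View pics/topB.png

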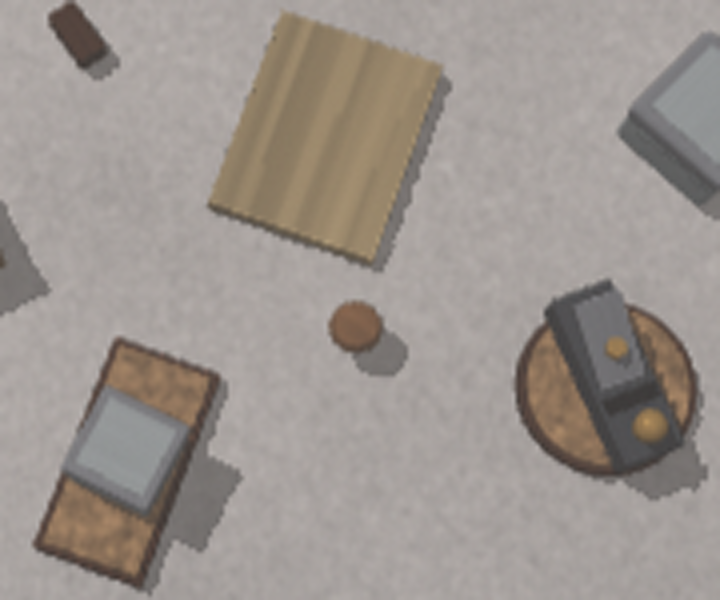

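The top view shows all the items. In crop A the square rest's corners are about (48,422), (197,427), (184,572) and (33,567), and the collar top is at (54,461). In crop B the offcut, oblong rest, tin and plane corners are all readable. Next I fit poses and check them as overlays in both views.

```bash
cat > h.py <<'E'
import numpy as np, cv2
from scipy.optimize import least_squares
from scipy.spatial.transform import Rotation as R
def proj(c,P): return cv2.projectPoints(np.array(P,float).reshape(-1,3),c["rvec"],c["tvec"],np.array([[c["fx"],0,c["cx"]],[0,c["fy"],c["cy"]],[0,0,1]]),None)[0][:,0]
def ray(c,uv,z):
    M=cv2.Rodrigues(c["rvec"])[0]; o=-M.T@c["tvec"]; d=M.T@np.array([(uv[0]-c["cx"])/c["fx"],(uv[1]-c["cy"])/c["fy"],1]); return o+d*(z-o[2])/d[2]
def place(p,L): a=p[2]; L=np.array(L,float); return np.c_[p[0]+L[:,0]*np.cos(a)-L[:,1]*np.sin(a),p[1]+L[:,0]*np.sin(a)+L[:,1]*np.cos(a),L[:,2]]
def fit(c,uv,L,p0): 
    s=least_squares(lambda p:(proj(c,place(p,L))-uv).ravel(),p0); return s.x,np.abs(s.fun).max()
def box(a,b,z): return [[x*a/2,y*b/2,z] for x,y in((-1,-1),(1,-1),(1,1),(-1,1))]
E
cat > m.py <<'E'
from h import *
from station import viewer
c=viewer.camera("top"); s=viewer.camera("side")
A=lambda l:np.array(l)/4-.375+[95,100]
B=lambda l:np.array(l)/4-.375+[220,95]
def go(n,uv,L):
    w=np.array([ray(c,u,l[2]) for u,l in zip(uv,L)]); best=None
    for a in np.arange(-3,3.2,.5):
        p,e=fit(c,uv,L,[*w[:,:2].mean(0),a])
        if best is None or e<best[1]-1e-3: best=(p,e)
    print(n,best[0].round(4),"deg",np.degrees(best[0][2]).round(1)%360,"err",best[1].round(2),"sides",np.linalg.norm(np.diff(w,axis=0),axis=1).round(3)); return best[0]
res={}
res["sq"]=go("sq",A([(48,422),(197,427),(184,572),(33,567)]),box(.09,.09,.012)[::-1])
res["off"]=go("off",B([(283,11),(443,67),(374,262),(208,206)]),box(.11,.14,.012)[::-1])
res["obl"]=go("obl",B([(119,339),(220,377),(141,583),(37,547)]),box(.07,.14,.012)[::-1])
res["tin"]=go("tin",B([(113,387),(191,429),(146,513),(64,468)]),box(.058,.058,.048)[::-1])
res["frame"]=go("frame",A([(238,103),(388,28),(505,235),(345,316)]),box(.11,.15,.04)[::-1])
res["bigtin?"]=go("tinA",A([(10,187),(115,128),(174,215),(70,280)]),box(.058,.058,.036)[::-1])
# plane: sole-left edge z .012, top-right z .038, knob
res["plane"]=go("plane",B([(546,310),(615,472),(683,437),(610,284),(650,425)]),[(.055,-.02,.012),(-.055,-.02,.012),(-.055,.02,.038),(.055,.02,.038),(-.038,0,.058)])
rr=ray(c,B((606,386)),.010); print("round",rr.round(4)); res["round"]=[*rr[:2],0]
b=ray(c,A((54,461)),.117); print("bottle",b.round(4)); res["bot"]=[*b[:2],0]
t=np.linspace(0,6.28,40); cir=lambda d,z:[[d/2*np.cos(a),d/2*np.sin(a),z] for a in t]
D={"sq":[box(.09,.09,.012)],"off":[box(.11,.14,.012)],"obl":[box(.07,.14,.012)],"tin":[box(.058,.058,.048),box(.056,.056,.012)],"frame":[box(.11,.15,.04),box(.11,.15,0)],
"plane":[box(.11,.04,.012),box(.11,.04,.038)],"round":[cir(.11,.012),cir(.11,0)],"bot":[cir(.06,.012),cir(.06,.078),cir(.032,.092),cir(.032,.117)]}
K=5
for nm,cam,reg in(("ovT",c,(95,95,300,155)),("ovS",s,(125,115,200,200))):
    x,y,w,h=reg; k=800//w if nm=="ovT" else 3
    k=min(800/w,600/h); im=cv2.resize(np.ascontiguousarray(cam["img"][y:y+h,x:x+w,::-1]),None,fx=k,fy=k,interpolation=cv2.INTER_CUBIC)
    for n,Ls in D.items():
        for L in Ls: cv2.polylines(im,[np.round((proj(cam,place(res[n],L))+.5-[x,y])*k*8).astype(np.int32)],True,(0,0,255),1,cv2.LINE_AA,3)
    cv2.imwrite(f"pics/{nm}.png",im)
E
python3 m.py
```

```text
sq [ 0.4581  0.3021 -1.6888] deg 263.2 err 0.54 sides [0.091 0.088 0.09 ]
off [ 0.6614 -0.1516 -2.0145] deg 244.6 err 0.28 sides [0.109 0.139 0.109]
obl [ 0.4644 -0.009  -2.0205] deg 244.2 err 1.34 sides [0.067 0.135 0.066]
tin [ 0.4643 -0.0092 -2.1673] deg 235.8 err 1.23 sides [0.052 0.056 0.055]
frame [ 0.6412  0.135  -1.1627] deg 293.4 err 1.62 sides [0.103 0.155 0.107]
tinA [ 0.6365  0.3049 -1.0637] deg 299.1 err 4.34 sides [0.072 0.069 0.073]
plane [ 0.4874 -0.3045 -6.0106] deg 15.600000000000023 err 14.83 sides [0.108 0.046 0.101 0.094]
round [ 0.4841 -0.3039  0.01  ]
bottle [0.4617 0.2991 0.117 ]
```

View pics/ovT.png

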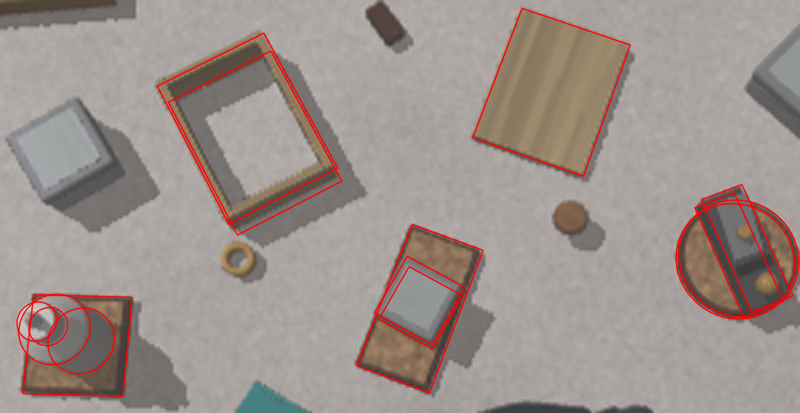

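View pics/ovS.png

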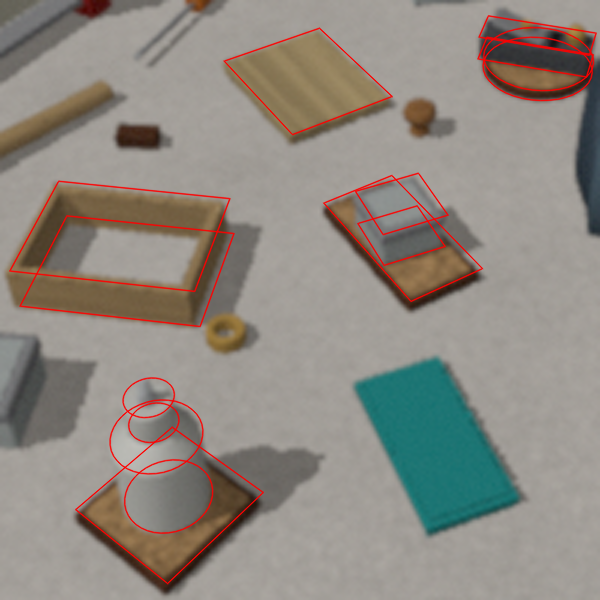

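The offcut, square rest and bottle overlays agree in both views. The tin and oblong rest read slightly small, and I had the plane's sides mirrored, so I need closer crops of those.

```bash
python3 - <<'E'
import cv2, numpy as np
t=cv2.imread("pics/top0raw.png");s=cv2.imread("pics/side0raw.png")
f=lambda i,x,y,w,h,k:cv2.resize(i[y:y+h,x:x+w],None,fx=k,fy=k,interpolation=cv2.INTER_CUBIC)
cv2.imwrite("pics/M1.png",np.hstack([f(t,227,176,50,70,8),f(s,230,170,50,70,8)]))
cv2.imwrite("pics/M2.png",np.hstack([f(t,345,160,50,56,8),f(s,280,110,50,56,8)]))
E
```

```text
(no output)
```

View pics/M1.png

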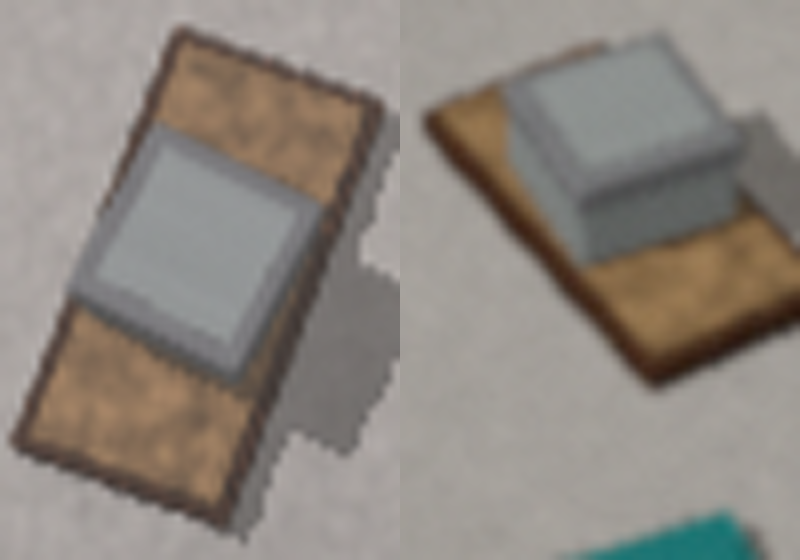

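View pics/M2.png

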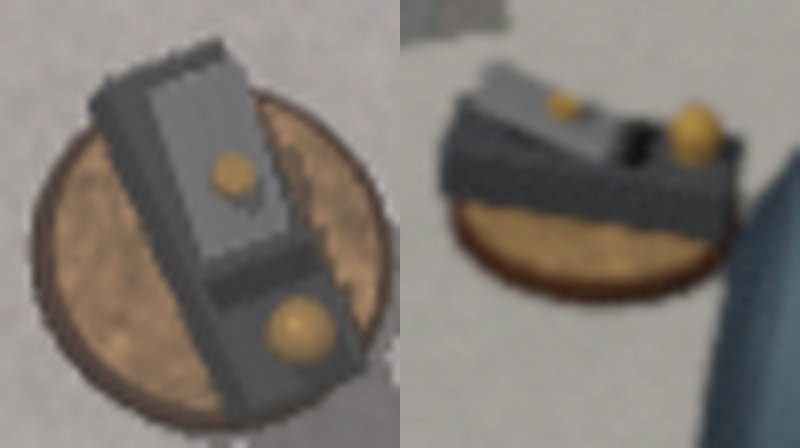

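```bash
cat > m2.py <<'E'
from h import *
from station import viewer
c=viewer.camera("top"); s=viewer.camera("side")
T1=lambda l:np.array(l,float)/8-.44+[227,176]
S1=lambda l:np.array(l,float)/8-.44+[230,170]
T2=lambda l:np.array(l,float)/8-.44+[345,160]
S2=lambda l:np.array(l,float)/8-.44+[280,110]
for q in(c,s): print("cam",(-cv2.Rodrigues(q["rvec"])[0].T@q["tvec"]).round(3))
def P(n,cam,uv,L,p0):
    p,e=fit(cam,uv,L,p0); print(n,p.round(4),"deg",np.degrees(p[2]).round(1),"err",e.round(2)); 
b=lambda a,bb,z:np.array([(a/2,bb/2,z),(a/2,-bb/2,z),(-a/2,-bb/2,z),(-a/2,bb/2,z)])
tp=b(.058,.058,.048)
P("tinT",c,T1([(163,127),(325,208),(240,378),(75,293)]),tp,[.46,-.01,-.4])
P("tinS",s,S1([(105,85),(260,35),(342,150),(180,200)])[[0,1,2,3]],tp,[.46,-.01,-.4])
P("oblT",c,T1([(180,30),(382,100),(232,522),(15,442)]),b(.14,.07,.012),[.46,-.01,-.4])
P("offS",s,np.array([(317,30),(395,95),(295,133),(225,62)])[[0,1,2,3]]/3-.33+[125,115],np.roll(b(.14,.11,.012),0,0),[.66,-.15,-.45])
P("planeT",c,T2([(95,85),(218,40),(365,365),(237,420)]),b(.11,.04,.038),[.48,-.3,.4])
P("planeT2",c,T2([(95,113),(225,412),(302,330),(218,40),(365,365)]),[(.055,.02,.012),(-.055,.02,.012),(-.038,0,.05),(.055,-.02,.038),(-.055,-.02,.038)],[.48,-.3,.4])
P("planeS",s,S2([(43,193),(330,238)]),[(.055,.02,.012),(-.055,.02,.012)],[.48,-.3,.4])
A=lambda l:np.array(l)/4-.375+[95,100]
P("sqS",s,np.array([(76,514),(168,428),(263,493),(168,583)])/3-.33+[125,115],b(.09,.09,.012)[[3,0,1,2]],[.46,.3,-.1])
for z,uv in((.117,(148,393)),):print("botS collar",ray(s,np.array(uv)/3-.33+[125,115],z))
for n,cam,f,ctr in(("T",c,T2,(211,253)),):print("round",ray(cam,f(ctr),.008))
t=np.linspace(0,6.28,200)
for n,L in(("round disc",[(.4841+.055*np.cos(a),-.3039+.055*np.sin(a),z) for a in t for z in(0,.012)]),):
    q=(proj(c,L)+.44-[345,160])*8; print(n,q.min(0),q.max(0)); q=(proj(s,L)+.44-[280,110])*8; print(q.min(0),q.max(0))
E
python3 m2.py
```

```text
cam [ 0.292 -0.017  0.955]
cam [0.066 0.643 0.726]
tinT [ 0.4642 -0.009  -0.561 ] deg -32.1 err 1.14
tinS [ 0.4621 -0.0017 -0.5709] deg -32.7 err 0.89
oblT [ 0.465  -0.0088 -0.4414] deg -25.3 err 1.01
offS [ 0.658  -0.1525 -1.8784] deg -107.6 err 6.29
planeT [ 0.4861 -0.3012  0.2634] deg 15.1 err 0.95
planeT2 [ 0.4873 -0.3039  0.2651] deg 15.2 err 2.14
planeS [ 0.486  -0.3085  0.2873] deg 16.5 err 0.2
sqS [ 0.4569  0.3035 -1.6645] deg -95.4 err 0.55
botS collar [0.46343956 0.29688539 0.117     ]
round [ 0.48436568 -0.3040435   0.008     ]
round disc [25.95972988 77.89437857] [394.37464905 434.81594736]
[ 46.31513517 111.69966646] [340.72527283 306.36117802]
```

The tiles show the tin lid, the oblong rest and the plane clearly, but my corner reads carry about 1 px of error. Segmentation and a silhouette fit will be quicker and more accurate.

```bash
cat > sil.py <<'E'
from h import *
from scipy.optimize import minimize
K=8
bx=lambda a,b,z0,z1:np.array([(x*a/2,y*b/2,z) for x in(-1,1) for y in(-1,1) for z in(z0,z1)])
t=np.linspace(0,2*np.pi,60,endpoint=False)
cy=lambda d,z0,z1:np.array([(d/2*np.cos(a),d/2*np.sin(a),z) for a in t for z in(z0,z1)])
def draw(cam,Ls,p,o,n):
    m=np.zeros((n*K,n*K),np.uint8)
    for L in Ls:
        q=((proj(cam,place(p,L))+.5-o)*K).astype(np.float32); cv2.fillPoly(m,[cv2.convexHull(q).round().astype(np.int32)],1)
    return m
def mask(cam,fn,p,Lz,n=80,hull=False):
    u=proj(cam,[[p[0],p[1],Lz]])[0]; o=(u-n/2).astype(int)
    im=np.zeros((n,n,3)); y0,x0=max(o[1],0),max(o[0],0)
    src=cam["img"][y0:o[1]+n,x0:o[0]+n].astype(float); im[y0-o[1]:y0-o[1]+src.shape[0],x0-o[0]:x0-o[0]+src.shape[1]]=src
    f=fn(cv2.resize(im,None,fx=K,fy=K,interpolation=cv2.INTER_LINEAR)).astype(np.uint8)
    f=cv2.morphologyEx(f,cv2.MORPH_OPEN,np.ones((9,9)))
    k,l,st,ce=cv2.connectedComponentsWithStats(f)
    # largest component
    i=1+np.argmax(st[1:,4]-3*np.hypot(*(ce[1:]-n*K/2).T)**1.5)
    m=(l==i).astype(np.uint8); ct=max(cv2.findContours(m,0,2)[0],key=cv2.contourArea)
    if hull: ct=cv2.convexHull(ct)
    m=np.zeros_like(m); cv2.fillPoly(m,[ct],1); return m,o,n
def sfit(cams,fn,Ls,p0,Lz,hull=False):
    """returns pose per camera and XOR fraction"""
    out=[]
    for cam in cams:
        m,o,n=mask(cam,fn,p0,Lz,hull=hull)
        f=lambda d:np.count_nonzero(m!=draw(cam,Ls,np.array(p0)+np.array(d)*[.01,.01,.1],o,n))/m.sum()
        r=minimize(f,[0,0,0],method="Nelder-Mead",options=dict(initial_simplex=[[0,0,0],[.7,0,0],[0,.7,0],[0,0,1]],xatol=.005,fatol=1e-4))
        p=np.array(p0)+r.x*[.01,.01,.1]; out.append((p.round(4),round(float(np.degrees(p[2])),1),round(r.fun,3),round(m.sum()/draw(cam,Ls,p,o,n).sum(),3)))
    return out
br=lambda i:i[...,0]-i[...,2]
E
cat > m3.py <<'E'
from sil import *
from station import viewer
cs=[viewer.camera(n) for n in("top","side")]
for n,(u,v) in(("bg",(225,150)),("tin",(252,203)),("lid edge",(265,205)),("plane",(385,180)),("cork",(262,186))): print(n,cs[0]["img"][v,u],end=" ")
print()
brown=lambda i:br(i)>22
blue=lambda i:br(i)<2
def S(*a,**k):
    for x in sfit(cs,*a[1:],**k): print(a[0],*x)
S("obl",brown,[bx(.14,.07,0,.012)],[.465,-.009,-.44],.006,hull=True)
S("off",brown,[bx(.14,.11,0,.012)],[.66,-.152,-.44],.006)
S("sq",brown,[bx(.09,.09,0,.012)],[.458,.302,-.1],.006,hull=True)
S("round",brown,[cy(.11,0,.012)],[.484,-.304,0],.006,hull=True)
S("tin",blue,[bx(.058,.058,.036,.048),bx(.056,.056,.012,.048)],[.463,-.006,-.56],.03)
S("plane",blue,[bx(.11,.04,.012,.038)],[.486,-.303,.27],.03)
S("frame",brown,[bx(.15,.11,0,.04)],[.641,.135,.41],.02)
E
python3 m3.py
```

```text
bg [167 160 158] tin [149 151 152] lid edge [102 101 103] plane [134 109  87] cork [129 105  85] 
obl [ 0.4668 -0.0088 -0.4424] -25.3 2.084 0.324
obl [ 0.467  -0.0079 -0.4622] -26.5 0.32 0.758
off [ 0.6646 -0.1516 -0.4472] -25.6 0.022 0.983
off [ 0.6629 -0.1499 -0.4438] -25.4 0.016 0.989
sq [ 0.4607  0.3051 -0.1238] -7.1 0.429 0.7
sq [ 0.4585  0.3049 -0.1029] -5.9 0.274 0.785
round [ 0.4895 -0.2907 -0.0483] -2.8 2.835 0.261
round [ 0.4871 -0.3052  0.0015] 0.1 1.556 0.391
tin [ 0.4652 -0.0053 -0.5483] -31.4 0.178 0.849
tin [ 0.4671 -0.0091 -0.7292] -41.8 0.208 0.833
plane [ 0.4896 -0.3052  0.2379] 13.6 0.49 0.672
plane [ 0.3466 -0.2427  0.8976] 51.4 0.754 3.984
frame [0.6478 0.1395 0.3993] 22.9 0.078 0.933
frame [0.6443 0.1396 0.4036] 23.1 0.012 0.991
```

```bash
cat > m4.py <<'E'
from sil import *
from station import viewer
cs=[viewer.camera(n) for n in("top","side")]
rt=lambda i:br(i)/(i[...,0]+1)
brown=lambda i:(rt(i)>.14)
blue=lambda i:(rt(i)<.025)&(i[...,0]>0)
def S(*a,**k):
    for x in sfit(cs,*a[1:],**k): print(a[0],*x)
T=bx(.058,.058,.036,.048)
S("obl",brown,[bx(.14,.07,0,.012)],[.465,-.009,-.44],.006,hull=True)
S("off",brown,[bx(.14,.11,0,.012)],[.66,-.152,-.44],.006)
S("sq",brown,[bx(.09,.09,0,.012)],[.458,.302,-.1],.006,hull=True)
S("round",brown,[cy(.11,0,.012)],[.484,-.304,0],.006,hull=True)
S("tin",blue,[T,bx(.056,.056,.012,.048)],[.463,-.006,-.56],.03,hull=True)
S("plane",blue,[bx(.11,.04,.012,.038)],[.486,-.303,.27],.03,hull=True)
S("frame",brown,[bx(.15,.11,0,.04)],[.641,.135,.41],.02)
cv2.imwrite("pics/mk.png",np.vstack([np.hstack([cv2.resize(mask(c,f,p,z)[0]*255,(260,260)) for f,p,z in((brown,[.465,-.009],.006),(blue,[.463,-.006],.03),(blue,[.486,-.303],.03))]) for c in cs]))
E
python3 m4.py
```

```text
obl [ 0.4655 -0.0076 -0.4511] -25.8 0.014 0.986
obl [ 0.4647 -0.0061 -0.4472] -25.6 0.231 0.812
off [ 0.6635 -0.1515 -0.4491] -25.7 0.012 0.996
off [ 0.6618 -0.1493 -0.4438] -25.4 0.009 0.998
sq [ 0.4595  0.3047 -0.1178] -6.7 0.233 0.811
sq [ 0.4567  0.3059 -0.1159] -6.6 0.171 0.854
round [ 0.4857 -0.2953 -0.0456] -2.6 2.18 0.314
round [ 0.4834 -0.303   0.0095] 0.5 1.219 0.451
tin [ 0.4659 -0.0071 -0.5465] -31.3 0.128 0.886
tin [ 0.4659 -0.009  -0.7177] -41.1 0.162 0.866
plane [ 0.4879 -0.3053  0.2548] 14.6 0.267 0.789
plane [ 0.4098 -0.316   0.8397] 48.1 0.821 5.512
frame [0.6452 0.1379 0.4015] 23.0 0.01 0.997
frame [0.6432 0.1393 0.407 ] 23.3 0.006 1.0
```

View pics/mk.png

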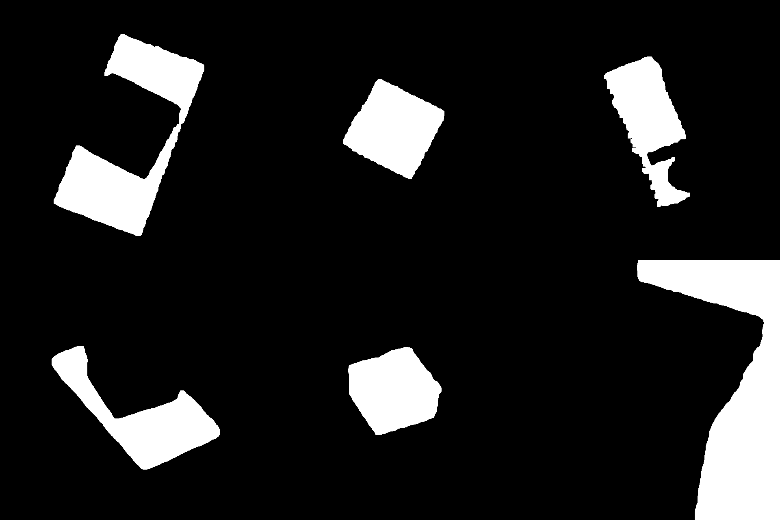

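```bash
cat > m5.py <<'E'
from sil import *
from station import viewer
cs=[viewer.camera(n) for n in("top","side")]
rt=lambda i:br(i)/(i[...,0]+1)
def raw(cam,fn,p,z,n=80):
    u=proj(cam,[[p[0],p[1],z]])[0]; o=(u-n/2).astype(int); o=np.maximum(o,0)
    return fn(cv2.resize(cam["img"][o[1]:o[1]+n,o[0]:o[0]+n].astype(float),None,fx=K,fy=K,interpolation=cv2.INTER_LINEAR)).astype(np.uint8),o,n
def S(nm,fn,Ls,p0,z,occ,near):
    for cam in cs:
        m,o,n=raw(cam,fn,p0,z); m=cv2.morphologyEx(m,cv2.MORPH_OPEN,np.ones((9,9)))
        w=draw(cam,near,p0,o,n)
        for oL,op in occ: w&=1-cv2.dilate(draw(cam,[oL],op,o,n),np.ones((17,17)))
        f=lambda d:np.count_nonzero(w&(m!=draw(cam,Ls,np.array(p0)+np.array(d)*[.01,.01,.1],o,n)))/m.sum()
        r=minimize(f,[0,0,0],method="Nelder-Mead",options=dict(initial_simplex=[[-.2,0,0],[.6,0,0],[0,.6,0],[0,0,.7]],xatol=.005,fatol=1e-4))
        p=np.array(p0)+r.x*[.01,.01,.1]; print(nm,p.round(4),np.degrees(p[2]).round(1),round(r.fun,3))
brown=lambda i:rt(i)>.14
pl=lambda i:((i.max(2)<82)&(rt(i)<.15))|(rt(i)<.025)
bot=[(cy(.06,.012,.078),(.4625,.2985,0)),(cy(.036,.07,.14),(.4625,.2985,0))]
S("sq",brown,[bx(.09,.09,0,.012)],[.458,.304,-.115],.006,bot,[bx(.13,.13,0,.012)])
S("round",brown,[cy(.11,0,.012)],[.484,-.304,0],.006,[(bx(.12,.05,.005,.06),(.487,-.304,.265))],[cy(.14,0,.012)])
S("obl",brown,[bx(.14,.07,0,.012)],[.465,-.007,-.45],.006,[(bx(.06,.06,.005,.05),(.465,-.008,-.56))],[bx(.18,.11,0,.012)])
S("plane",pl,[bx(.11,.04,.012,.038),np.array([(x,y,.052) for x in(-.043,-.033) for y in(-.005,.005)]+[(x,y,.03) for x in(-.043,-.033) for y in(-.005,.005)])],[.487,-.304,.265],.03,[],[bx(.13,.06,.012,.055)])
tin=lambda i:rt(i)<.05
S("tin",lambda i:rt(i)<.06,[bx(.058,.058,.036,.048),bx(.056,.056,.012,.036)],[.465,-.008,-.56],.03,[],[bx(.064,.064,.008,.05)])
wh=lambda i:(rt(i)<.045)
S("bottle",lambda i:rt(i)<.035,[cy(.06,.012,.078),cy(.032,.09,.117)],[.4625,.2985,0],.06,[],[cy(.08,.008,.12)])
E
python3 m5.py
```

```text
sq [ 0.4602  0.3076 -0.13  ] -7.5 0.104
sq [ 0.4582  0.3049 -0.1283] -7.4 0.047
round [ 0.4851 -0.3057  0.0155] 0.9 0.041
round [ 0.484  -0.3043  0.0411] 2.4 0.006
obl [ 0.4654 -0.0073 -0.4464] -25.6 0.05
obl [ 0.4647 -0.0073 -0.4605] -26.4 0.033
plane [ 0.4858 -0.3045  0.2719] 15.6 0.291
plane [ 0.486  -0.3076  0.2559] 14.7 0.066
tin [ 0.4661 -0.0053 -0.5853] -33.5 0.012
tin [ 0.466  -0.0115 -0.6298] -36.1 0.025
bottle [0.4618 0.3    0.0231] 1.3 0.193
bottle [0.4662 0.2967 0.0562] 3.2 0.984
```

>>> {"op": "carry_out", "data": {"increments": [[0.1,-0.11,0,0,0,0,1],[0.2,-0.22,0,0,0,0,1],[0.3,-0.33,0,0,0,0,1],[0.4,-0.44,0,0,0,0,1],[0.5,-0.55,0,0,0,0,1],[0.6,-0.66,0,0,0,0,1],[0.7,-0.77,0,0,0,0,1],[0.8,-0.88,0,0,0,0,1]], "newtons": 60}}

```text
t: 1.27
tool_pos: [0.326, -0.464, 0.4047]
eef_rot: [3.055, 0.731, 0.0]
ft_force: [-0.1, 0.8, -0.0]
opening: 0.999
gripper_force: 0.0
```

>>> {"op": "carry_out", "data": {"increments": [[0.1,-0.11,0,0,0,0,1],[0.2,-0.22,0,0,0,0,1],[0.3,-0.33,0,0,0,0,1],[0.4,-0.44,0,0,0,0,1],[0.5,-0.55,0,0,0,0,1],[0.6,-0.66,0,0,0,0,1],[0.7,-0.77,0,0,0,0,1],[0.8,-0.88,0,0,0,0,1]]}}

```text
t: 1.93
tool_pos: [0.3576, -0.3488, 0.4048]
eef_rot: [3.055, 0.731, 0.0]
ft_force: [0.1, -0.3, -0.1]
opening: 1.0
gripper_force: 0.0
```

>>> {"op": "carry_out", "data": {"increments": [[0.1,-0.11,0,0,0,0,1],[0.2,-0.22,0,0,0,0,1],[0.3,-0.33,0,0,0,0,1],[0.4,-0.44,0,0,0,0,1],[0.5,-0.55,0,0,0,0,1],[0.6,-0.66,0,0,0,0,1],[0.7,-0.77,0,0,0,0,1],[0.8,-0.88,0,0,0,0,1]]}}

```text
t: 2.6
tool_pos: [0.389, -0.2341, 0.4047]
eef_rot: [3.055, 0.731, 0.0]
ft_force: [-0.3, -0.7, 0.2]
opening: 0.998
gripper_force: 0.0
```

>>> {"op": "carry_out", "data": {"increments": [[0.1,-0.11,0,0,0,-0.01,1],[0.2,-0.22,0,0,0,-0.02,1],[0.3,-0.33,0,0,0,-0.03,1],[0.4,-0.44,0,0,0,-0.04,1],[0.5,-0.55,0,0,0,-0.05,1],[0.6,-0.66,0,0,0,-0.06,1],[0.7,-0.77,0,0,0,-0.07,1],[0.8,-0.88,0,0,0,-0.08,1]]}}

```text
t: 3.27
tool_pos: [0.4203, -0.1194, 0.4047]
eef_rot: [2.775, 1.472, 0.0]
ft_force: [-0.2, 0.6, -0.2]
opening: 1.001
gripper_force: 0.0
```

```bash
cat > go.py <<'E'
# usage: go.py x y z psi_deg -> shift/turn in tool units from the measured pose
import sys
from h import *
from station import get_obs
o=get_obs(); Rm=R.from_rotvec(o["eef_rot"]); x=Rm.as_matrix()[:,0]; psi=np.degrees(np.arctan2(x[1],x[0]))
print("t",round(o["t"],2),"pos",o["tool_pos"].round(4),"psi",psi.round(2),"tilt",np.degrees(np.arccos(-Rm.as_matrix()[2,2])).round(2),"open",round(o["opening"],3),"F",o["ft_force"].round(1),"grip",round(o["gripper_force"],1),"j",o["joint_pos"].round(2))
if len(sys.argv)>4:
    a=[float(v) for v in sys.argv[1:5]]
    p=a[3]; Rt=R.from_euler("z",p,degrees=True)*R.from_euler("x",180,degrees=True)
    print("shift",(Rm.inv().apply(np.array(a[:3])-o["tool_pos"])*10).round(3),"turn",((Rm.inv()*Rt).as_rotvec()/2/np.pi).round(4))
E
python3 go.py .466 -.008 .27 57
```

```text
t 3.27 pos [ 0.4203 -0.1194  0.4047] psi 55.9 tilt 0.01 open 1.001 F [-0.2  0.6 -0.2] grip 0.0 j [-0.54 -0.28  2.08  0.    1.35  0.06]
shift [ 1.179 -0.246  1.347] turn [ 0.     -0.     -0.0031]
```

>>> {"op": "carry_out", "data": {"increments": [[0.1,-0.02,0.12,0,0,0,1],[0.2,-0.04,0.25,0,0,0,1],[0.3,-0.06,0.37,0,0,0,1],[0.4,-0.08,0.5,0,0,0,1],[0.5,-0.1,0.62,0,0,0,1],[0.6,-0.12,0.75,0,0,0,1],[0.7,-0.14,0.87,0,0,0,1],[0.8,-0.16,1,0,0,0,1]]}}

```text
t: 3.93
tool_pos: [0.4521, -0.0446, 0.3043]
eef_rot: [2.777, 1.468, 0.001]
ft_force: [-0.1, -0.4, 0.1]
opening: 1.001
gripper_force: 0.0
```

>>> {"op": "carry_out", "data": {"increments": [[0.1,-0.02,0.05,0,0,0,1],[0.2,-0.04,0.1,0,0,0,1],[0.3,-0.06,0.2,0,0,0,1],[0.38,-0.085,0.3,0,0,-0.003,1],[0.38,-0.085,0.35,0,0,-0.003,1],[0.38,-0.085,0.5,0,0,-0.003,1],[0.38,-0.085,0.65,0,0,-0.003,1],[0.38,-0.085,0.8,0,0,-0.003,1]]}}

```text
t: 4.6
tool_pos: [0.4666, -0.0096, 0.2244]
eef_rot: [2.763, 1.494, 0.001]
ft_force: [-0.3, 0.4, 0.6]
opening: 0.996
gripper_force: 0.0
```

```bash
python3 go.py .466 -.008 .185 57; python3 - <<'E'
from station import viewer
import cv2
c=viewer.camera("side")["img"][110:260,180:360,::-1]
cv2.imwrite("pics/g1.png",cv2.resize(c,None,fx=3,fy=3,interpolation=cv2.INTER_CUBIC))
E
```

```text
t 4.6 pos [ 0.4666 -0.0096  0.2244] psi 56.81 tilt 0.06 open 0.996 F [-0.3  0.4  0.6] grip 0.0 j [-0.26  0.07  2.12 -0.    0.94  0.32]
shift [ 0.01  -0.014  0.394] turn [ 0.0002 -0.     -0.0005]
```

View pics/g1.png

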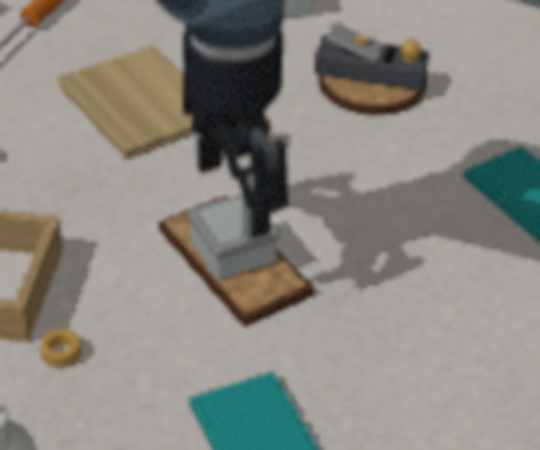

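The fingers straddle the tin, with the near finger in front of its right face at about (258,230). Descending and gripping.

>>> {"op": "carry_out", "data": {"increments": [[0,0,0.1,0,0,0,1],[0,0,0.2,0,0,0,1],[0,0,0.3,0,0,0,1],[0,0,0.39,0,0,0,1],[0,0,0.39,0,0,0,0.6],[0,0,0.39,0,0,0,0.4],[0,0,0.39,0,0,0,0.4],[0,0,0.39,0,0,0,0.4]], "newtons": 50}}

```text
t: 5.32
tool_pos: [0.4667, -0.0096, 0.1861]
eef_rot: [2.763, 1.494, 0.001]
ft_force: [0.3, -0.1, -2.3]
opening: 0.672
gripper_force: 53.5
```

>>> {"op": "carry_out", "data": {"increments": [[0,0,-0.1,0,0,0,0.4],[0,0,-0.2,0,0,0,0.4],[0,0,-0.3,0,0,0,0.4],[0,0.05,-0.4,0,0,0,0.4],[0,0.15,-0.5,0,0,0,0.4],[0,0.25,-0.5,0,0,0,0.4],[0,0.35,-0.5,0,0,0,0.4],[0,0.45,-0.5,0,0,0,0.4]]}}

```text
t: 5.98
tool_pos: [0.5052, -0.035, 0.2357]
eef_rot: [2.764, 1.494, 0.0]
ft_force: [-0.0, -0.1, -1.8]
opening: 0.673
gripper_force: 54.0
```

>>> {"op": "carry_out", "data": {"increments": [[0,0.12,0,0,0,0,0.4],[0,0.25,0,0,0,0,0.4],[0,0.37,0,0,0,0,0.4],[0,0.5,0,0,0,0,0.4],[0,0.62,0,0,0,0,0.4],[0,0.75,0,0,0,0,0.4],[0,0.87,0,0,0,0,0.4],[0,1,0,0,0,0,0.4]]}}

```text
t: 6.65
tool_pos: [0.5885, -0.0898, 0.2343]
eef_rot: [-2.762, -1.493, 0.002]
ft_force: [-0.0, -0.3, -2.0]
opening: 0.672
gripper_force: 54.0
```

>>> {"op": "carry_out", "data": {"increments": [[-0.02,0.12,0,0,0,0,0.4],[-0.04,0.25,0,0,0,0,0.4],[-0.06,0.4,0,0,0,-0.005,0.4],[-0.08,0.55,0,0,0,-0.01,0.4],[-0.1,0.7,0,0,0,-0.015,0.4],[-0.1,0.85,0,0,0,-0.021,0.4],[-0.1,0.96,0,0,0,-0.021,0.4],[-0.1,0.96,0,0,0,-0.021,0.4]]}}

```text
t: 7.32
tool_pos: [0.664, -0.1517, 0.2345]
eef_rot: [2.66, 1.671, -0.0]
ft_force: [0.1, -0.6, -2.1]
opening: 0.671
gripper_force: 54.0
```

```bash
python3 go.py .663 -.1505 .186 64.5
```

```text
t 7.32 pos [ 0.664  -0.1517  0.2345] psi 64.28 tilt 0.01 open 0.671 F [ 0.1 -0.6 -2.1] grip 54.0 j [-0.39  0.5   1.56 -0.    1.08  0.06]
shift [ 0.006 -0.014  0.485] turn [ 0.      0.     -0.0006]
```

>>> {"op": "carry_out", "data": {"increments": [[0,0,0.1,0,0,0,0.4],[0,0,0.2,0,0,0,0.4],[0,0,0.3,0,0,0,0.4],[0,0,0.38,0,0,0,0.4],[0,0,0.43,0,0,0,0.4],[0,0,0.46,0,0,0,0.4],[0,0,0.48,0,0,0,0.4],[0,0,0.48,0,0,0,0.4]]}}

```text
t: 7.98
tool_pos: [0.6626, -0.1498, 0.1874]
eef_rot: [-2.659, -1.673, 0.0]
ft_force: [0.6, -0.4, -1.3]
opening: 0.673
gripper_force: 54.1
```

>>> {"op": "carry_out", "data": {"increments": [[0,0,0,0,0,0,0.8],[0,0,0,0,0,0,1],[0,0,0,0,0,0,1],[0,0,0,0,0,0,1],[0,0,-0.1,0,0,0,1],[0,0,-0.3,0,0,0,1],[0,0,-0.6,0,0,0,1],[0,0,-0.9,0,0,0,1]]}}

```text
t: 8.65
tool_pos: [0.6623, -0.1498, 0.2786]
eef_rot: [-2.658, -1.672, 0.001]
ft_force: [0.7, -0.1, 0.0]
opening: 1.003
gripper_force: 0.0
```

```bash
python3 go.py .486 -.3045 .26 15.5
```

```text
t 8.65 pos [ 0.6623 -0.1498  0.2786] psi 64.36 tilt 0.09 open 1.003 F [ 0.7 -0.1  0. ] grip 0.0 j [-0.39  0.44  1.56  0.    1.15  0.06]
shift [-2.158 -0.919  0.188] turn [-2.000e-04  1.000e-04  1.357e-01]
```

>>> {"op": "carry_out", "data": {"increments": [[-0.12,-0.05,0,0,0,0,1],[-0.25,-0.1,0,0,0,0,1],[-0.37,-0.15,0,0,0,0,1],[-0.5,-0.2,0,0,0,0,1],[-0.62,-0.25,0,0,0,0,1],[-0.75,-0.3,0,0,0,0,1],[-0.87,-0.35,0,0,0,0,1],[-1,-0.4,0,0,0,0,1]]}}

```text
t: 9.32
tool_pos: [0.5821, -0.2236, 0.2772]
eef_rot: [-2.659, -1.672, 0.001]
ft_force: [0.5, -0.2, 0.2]
opening: 1.002
gripper_force: 0.0
```

>>> {"op": "carry_out", "data": {"increments": [[-0.12,-0.05,0,0,0,0.017,1],[-0.25,-0.1,0,0,0,0.034,1],[-0.37,-0.15,0,0,0,0.051,1],[-0.5,-0.2,0,0,0,0.068,1],[-0.62,-0.25,0,0,0,0.085,1],[-0.75,-0.3,0,0,0,0.102,1],[-0.87,-0.4,0,0,0,0.119,1],[-1,-0.5,0,0,0,0.136,1]]}}

```text
t: 9.98
tool_pos: [0.4938, -0.292, 0.2776]
eef_rot: [-3.114, -0.412, -0.0]
ft_force: [0.4, -0.7, 0.3]
opening: 1.001
gripper_force: 0.0
```

```bash
python3 go.py .486 -.3045 .185 15.5
```

```text
t 9.98 pos [ 0.4938 -0.292   0.2776] psi 15.09 tilt 0.0 open 1.001 F [ 0.4 -0.7  0.3] grip 0.0 j [-0.73  0.22  1.84  0.    1.08  0.58]
shift [-0.108  0.1    0.926] turn [-0.     -0.     -0.0011]
```

>>> {"op": "carry_out", "data": {"increments": [[-0.05,0.05,0.1,0,0,0,1],[-0.1,0.1,0.2,0,0,-0.001,1],[-0.1,0.1,0.35,0,0,-0.001,1],[-0.1,0.1,0.5,0,0,-0.001,1],[-0.1,0.1,0.6,0,0,-0.001,1],[-0.1,0.1,0.6,0,0,-0.001,1],[-0.1,0.1,0.6,0,0,-0.001,1],[-0.1,0.1,0.6,0,0,-0.001,1]]}}

```text
t: 10.65
tool_pos: [0.4884, -0.3038, 0.2181]
eef_rot: [3.111, 0.432, 0.001]
ft_force: [-0.6, -0.5, -0.7]
opening: 0.998
gripper_force: 0.0
```

```bash
python3 go.py .486 -.3045 .184 15.5
```

```text
t 10.65 pos [ 0.4884 -0.3038  0.2181] psi 15.81 tilt 0.05 open 0.998 F [-0.6 -0.5 -0.7] grip 0.0 j [-0.75  0.31  1.85  0.    0.97  0.54]
shift [-0.025  0.001  0.341] turn [ 0.0001 -0.0001  0.0009]
```

>>> {"op": "carry_out", "data": {"increments": [[-0.02,0,0.1,0,0,0,1],[-0.02,0,0.2,0,0,0,1],[-0.02,0,0.28,0,0,0,1],[-0.02,0,0.34,0,0,0,1],[-0.02,0,0.34,0,0,0,0.6],[-0.02,0,0.34,0,0,0,0.2],[-0.02,0,0.34,0,0,0,0.2],[-0.02,0,0.34,0,0,0,0.2]], "newtons": 80}}

```text
t: 11.32
tool_pos: [0.4864, -0.3044, 0.1844]
eef_rot: [3.111, 0.431, 0.001]
ft_force: [-6.8, 10.5, 49.9]
opening: 0.456
gripper_force: 66.7
```

>>> {"op": "carry_out", "data": {"increments": [[0,0,0,0,0,0,0.2],[0,0,0,0,0,0,0.2],[0,0,0,0,0,0,0.2],[0,0,-0.05,0,0,0,0.2],[0,0,-0.1,0,0,0,0.2],[0,0,-0.2,0,0,0,0.2],[0,0,-0.3,0,0,0,0.2],[0,0,-0.4,0,0,0,0.2]]}}

```text
t: 11.98
tool_pos: [0.4859, -0.3039, 0.2245]
eef_rot: [-3.112, -0.431, 0.0]
ft_force: [0.7, 0.1, -4.9]
opening: 0.449
gripper_force: 81.4
```

```bash
python3 go.py .465 -.0075 .226 -25.7
```

```text
t 11.98 pos [ 0.4859 -0.3039  0.2245] psi 15.76 tilt 0.02 open 0.449 F [ 0.7  0.1 -4.9] grip 81.4 j [-0.76  0.3   1.86  0.    0.99  0.54]
shift [ 0.604 -2.91  -0.014] turn [-0.      0.      0.1152]
```

>>> {"op": "carry_out", "data": {"increments": [[0.02,-0.08,-0.05,0,0,0,0.2],[0.05,-0.2,-0.1,0,0,0,0.2],[0.07,-0.33,-0.15,0,0,0,0.2],[0.1,-0.46,-0.2,0,0,0,0.2],[0.12,-0.59,-0.2,0,0,0,0.2],[0.15,-0.73,-0.2,0,0,0,0.2],[0.17,-0.87,-0.2,0,0,0,0.2],[0.2,-1,-0.2,0,0,0,0.2]]}}

```text
t: 12.65
tool_pos: [0.4776, -0.2005, 0.2431]
eef_rot: [-3.111, -0.431, 0.002]
ft_force: [0.2, -0.4, -4.8]
opening: 0.456
gripper_force: 81.6
```

>>> {"op": "carry_out", "data": {"increments": [[0.02,-0.12,0,0,0,0,0.2],[0.05,-0.25,0,0,0,0,0.2],[0.07,-0.37,0,0,0,0,0.2],[0.1,-0.5,0,0,0,0,0.2],[0.12,-0.62,0,0,0,0,0.2],[0.15,-0.75,0,0,0,0,0.2],[0.17,-0.87,0,0,0,0,0.2],[0.2,-1,0,0,0,0,0.2]]}}

```text
t: 13.32
tool_pos: [0.4701, -0.0996, 0.2437]
eef_rot: [3.112, 0.43, 0.0]
ft_force: [0.6, 0.3, -5.1]
opening: 0.453
gripper_force: 81.6
```

>>> {"op": "carry_out", "data": {"increments": [[0.02,-0.12,0,0,0,0.015,0.2],[0.05,-0.25,0,0,0,0.03,0.2],[0.07,-0.37,0,0,0,0.045,0.2],[0.1,-0.5,0,0,0,0.06,0.2],[0.12,-0.62,0,0,0,0.075,0.2],[0.15,-0.75,0,0,0,0.09,0.2],[0.17,-0.84,0,0,0,0.105,0.2],[0.2,-0.91,0,0,0,0.115,0.2]]}}

```text
t: 13.98
tool_pos: [0.4643, -0.0063, 0.2436]
eef_rot: [-3.062, 0.703, 0.001]
ft_force: [0.1, 1.0, -5.0]
opening: 0.45
gripper_force: 81.5
```

```bash
python3 go.py .465 -.0075 .186 -25.7; python3 - <<'E'
from station import viewer
import cv2,numpy as np
a=viewer.camera("top")["img"][80:270,90:400,::-1]
cv2.imwrite("pics/g2.png",cv2.resize(a,None,fx=2.5,fy=2.5,interpolation=cv2.INTER_CUBIC))
E
```

```text
t 13.98 pos [ 0.4643 -0.0063  0.2436] psi -25.85 tilt 0.03 open 0.45 F [ 0.1  1.  -5. ] grip 81.5 j [-0.26  0.03  2.12  0.    0.99  1.76]
shift [0.012 0.008 0.576] turn [-0.      0.0001 -0.0004]
```

View pics/g2.png

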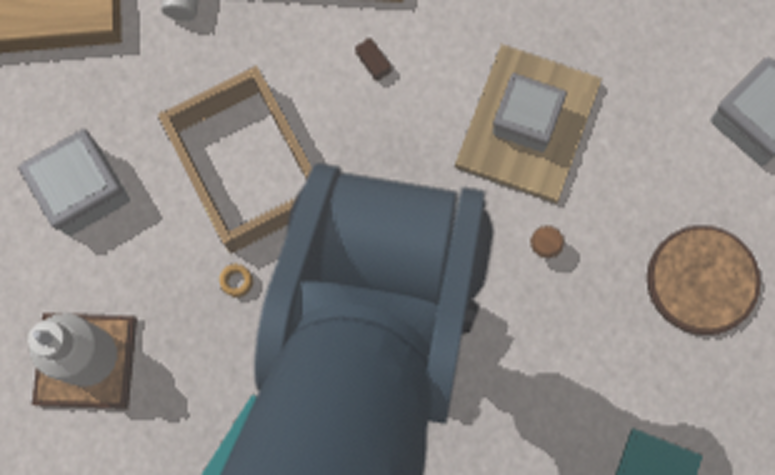

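The tin sits squarely on the offcut at (528,108) and the round rest at (705,280) is now clear. Lowering the plane.

>>> {"op": "carry_out", "data": {"increments": [[0.01,0.01,0.1,0,0,0,0.2],[0.01,0.01,0.2,0,0,0,0.2],[0.01,0.01,0.3,0,0,0,0.2],[0.01,0.01,0.4,0,0,0,0.2],[0.01,0.01,0.48,0,0,0,0.2],[0.01,0.01,0.53,0,0,0,0.2],[0.01,0.01,0.56,0,0,0,0.2],[0.01,0.01,0.57,0,0,0,0.2]]}}

```text
t: 14.7
tool_pos: [0.4651, -0.0092, 0.186]
eef_rot: [-3.063, 0.697, 0.002]
ft_force: [1.0, -0.5, -4.8]
opening: 0.455
gripper_force: 81.6
```

```bash
sed -i 's/^S("sq"/if 0: S("sq"/;s/^S("obl"/if 0: S("obl"/;s/^S("plane"/if 0: S("plane"/;s/^S("tin".*/S("tin",lambda i:rt(i)<.08,[bx(.058,.058,.036,.048),bx(.056,.056,.012,.036)],[.663,-.15,-.445],.03,[],[bx(.064,.064,.008,.05)])/' m5.py; sed -i 's/^S("round".*/S("round",brown,[cy(.11,0,.012)],[.484,-.304,0],.006,[],[cy(.14,0,.012)])/' m5.py; python3 m5.py;python3 go.py .465 -.0075 .186 -25.7
```

```text
round [ 0.4844 -0.3044  0.0526] 3.0 0.049
round [ 0.4836 -0.3031  0.0717] 4.1 0.061
tin [ 0.6644 -0.149  -0.4252] -24.4 0.015
tin [ 0.6671 -0.1549 -0.422 ] -24.2 0.01
bottle [0.4626 0.3    0.0146] 0.8 0.223
bottle [0.4659 0.2969 0.0175] 1.0 0.744
t 14.8 pos [ 0.4654 -0.0092  0.1867] psi -25.64 tilt 0.01 open 0.451 F [-0.5 -0.5 -4.1] grip 81.6 j [-0.26  0.15  2.13 -0.    0.86  1.75]
shift [-0.011 -0.013  0.007] turn [-0.     -0.      0.0002]
```

>>> {"op": "carry_out", "data": {"increments": [[-0.01,-0.01,0.01,0,0,0,0.2],[-0.01,-0.01,0.02,0,0,0,0.2],[-0.01,-0.01,0.025,0,0,0,0.2],[-0.01,-0.01,0.025,0,0,0,0.2],[-0.01,-0.01,0.025,0,0,0,0.7],[-0.01,-0.01,0.025,0,0,0,1],[-0.01,-0.01,0.025,0,0,0,1],[-0.01,-0.01,0.025,0,0,0,1]]}}

```text
t: 15.47
tool_pos: [0.4651, -0.0079, 0.1846]
eef_rot: [3.063, -0.697, 0.002]
ft_force: [0.0, -0.2, -0.5]
opening: 0.985
gripper_force: 0.0
```

>>> {"op": "carry_out", "data": {"increments": [[0,0,-0.1,0,0,0,1],[0,0,-0.2,0,0,0,1],[0,0,-0.3,0,0,0,1],[0,0,-0.45,0,0,0,1],[0,0,-0.6,0,0,0,1],[0,0,-0.75,0,0,0,1],[0,0,-0.9,0,0,0,1],[0,0,-1,0,0,0,1]]}}

```text
t: 16.13
tool_pos: [0.4652, -0.0078, 0.287]
eef_rot: [3.063, -0.697, 0.006]
ft_force: [-0.4, -0.3, 0.3]
opening: 0.999
gripper_force: 0.0
```

```bash
python3 go.py .4625 .299 .35 45
```

```text
t 16.13 pos [ 0.4652 -0.0078  0.287 ] psi -25.64 tilt 0.22 open 0.999 F [-0.4 -0.3  0.3] grip 0.0 j [-0.26 -0.05  2.11 -0.    1.08  1.76]
shift [-1.35  -2.755 -0.633] turn [ 0.0003 -0.0006 -0.1962]
```

>>> {"op": "carry_out", "data": {"increments": [[-0.05,-0.11,-0.08,0,0,0,1],[-0.11,-0.22,-0.16,0,0,0,1],[-0.16,-0.34,-0.24,0,0,0,1],[-0.22,-0.45,-0.32,0,0,0,1],[-0.27,-0.57,-0.4,0,0,0,1],[-0.33,-0.68,-0.48,0,0,0,1],[-0.38,-0.8,-0.56,0,0,0,1],[-0.45,-0.92,-0.64,0,0,0,1]]}}

```text
t: 16.8
tool_pos: [0.464, 0.0952, 0.3494]
eef_rot: [-3.063, 0.697, -0.002]
ft_force: [-0.2, 0.0, 0.1]
opening: 1.004
gripper_force: 0.0
```

>>> {"op": "carry_out", "data": {"increments": [[-0.05,-0.11,0,0,0,-0.018,1],[-0.11,-0.22,0,0,0,-0.036,1],[-0.16,-0.34,0,0,0,-0.054,1],[-0.22,-0.45,0,0,0,-0.072,1],[-0.27,-0.57,0,0,0,-0.09,1],[-0.33,-0.68,0,0,0,-0.108,1],[-0.38,-0.8,0,0,0,-0.126,1],[-0.45,-0.92,0,0,0,-0.144,1]]}}

```text
t: 17.47
tool_pos: [0.4632, 0.1977, 0.349]
eef_rot: [3.058, 0.72, 0.001]
ft_force: [-0.1, -0.6, 0.4]
opening: 1.0
gripper_force: 0.0
```

```bash
python3 go.py .4625 .299 .35 45; python3 - <<'E'
from sil import *
from station import viewer
c=viewer.camera("top"); im=c["img"]; cv2.imwrite("pics/t3raw.png",im[:,:,::-1])
s=viewer.camera("side"); cv2.imwrite("pics/s3raw.png",s["img"][:,:,::-1])
f=lambda i,x,y,w,h,k:cv2.resize(i[y:y+h,x:x+w,::-1],None,fx=k,fy=k,interpolation=cv2.INTER_CUBIC)
cv2.imwrite("pics/g3.png",np.hstack([f(im,225,170,60,75,6.6),f(s["img"],150,230,60,75,6.6)]))
E
```

```text
t 17.47 pos [0.4632 0.1977 0.349 ] psi 26.51 tilt 0.05 open 1.0 F [-0.1 -0.6  0.4] grip 0.0 j [ 0.18 -0.04  1.97 -0.    1.21  1.29]
shift [ 0.446 -0.91  -0.01 ] turn [ 0.0001 -0.0001 -0.0514]
```

View pics/g3.png

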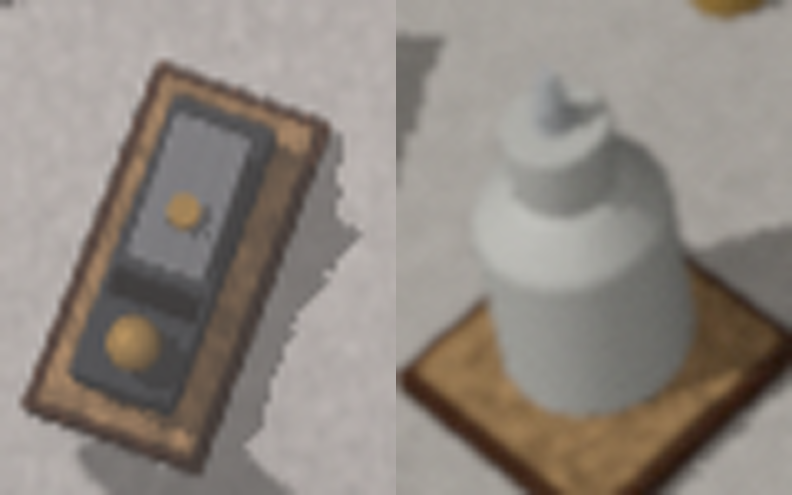

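```bash
cat > m6.py <<'E'
from sil import *
from station import viewer
exec(open("m5.py").read().split('bot=')[0].split("cs=")[1].join(["cs=",""]))
f=lambda uv,o:np.array(uv)/6.6-.42+o
c,s=cs
print("collar side",ray(s,f((160,132),[150,230]),.117).round(4))
print("collar sides",[ray(s,f(u,[150,230]),.117).round(4)[:2] for u in((104,130),(217,132))])
b=lambda a,bb,z:np.array([(a/2,bb/2,z),(a/2,-bb/2,z),(-a/2,-bb/2,z),(-a/2,bb/2,z)])
p,e=fit(c,f([(172,95),(275,135),(175,415),(70,375)],[225,170]),b(.11,.04,.038),[.465,-.008,-.45]);print("plane corners",p.round(4),np.degrees(p[2]),e)
L=[bx(.11,.04,.012,.038)]
S("plane",lambda i:((i.max(2)<85)&(rt(i)<.2))|(rt(i)<.03),L,[.465,-.008,-.45],.03,[(bx(.04,.03,.03,.05),(.465-.034,-.008+.0165,-.45))],[bx(.118,.05,.012,.038)])
S("obl",brown,[bx(.14,.07,0,.012)],[.465,-.007,-.45],.006,[(bx(.11,.045,.005,.055),(.465,-.008,-.45))],[bx(.18,.11,0,.012)])
E
python3 m6.py
```

```text
collar side [0.4575 0.3043 0.117 ]
collar sides [array([0.4716, 0.3122]), array([0.4438, 0.2957])]
plane corners [ 0.4638 -0.0068 -0.4306] -24.67111712563439 0.7261740650320405
plane [ 0.4622 -0.0058 -0.4439] -25.4 0.125
plane [ 0.467  -0.0097 -0.4492] -25.7 0.16
obl [ 0.4659 -0.0077 -0.4503] -25.8 0.077
obl [ 0.4644 -0.0071 -0.4565] -26.2 0.026
```

```bash
cat > m7.py <<'E'
from h import *
from station import viewer
c=viewer.camera("top"); s=viewer.camera("side")
f=lambda uv,o:np.array(uv)/6.6-.42+o
def circ(cam,uvs,z,r):
    w=np.array([ray(cam,u,z)[:2] for u in uvs]); q=least_squares(lambda p:np.hypot(*(w-p).T)-r,w.mean(0)); return q.x.round(4),np.abs(q.fun).max().round(4)
print("base side",circ(s,f([(101,350),(120,385),(155,405),(194,412),(235,405),(270,385),(294,345)],[150,230]),.012,.03))
print("collar side",circ(s,f([(104,130),(217,128),(112,152),(160,170),(210,150)],[150,230]),.117,.016))
i0=cv2.imread("pics/top0raw.png")[:,:,::-1].astype(int)
sub=i0[205:245,98:142]; g=sub.sum(2)//3; ratio=((sub[...,0]-sub[...,2])*100//(sub[...,0]+1))
np.set_printoptions(linewidth=300)
print(g[2:36:1,2:40]); 
E
python3 m7.py
```

```text
base side (array([0.4623, 0.2999]), np.float64(0.0012))
collar side (array([0.4582, 0.3025]), np.float64(0.0009))
[[168 168 168 ...  81  82  84]
 [168 164 165 ... 118 121 128]
 [168 166 167 ... 120 127 136]
 ...
 [176 174 169 ...  83  82  89]
 [174 172 170 ...  87  85  87]
 [168 167 144 ...  90  86  84]]
```

>>> {"op": "carry_out", "data": {"increments": [[0.06,-0.13,0,0,0,-0.008,1],[0.12,-0.26,0,0,0,-0.016,1],[0.18,-0.39,0,0,0,-0.024,1],[0.24,-0.52,0,0,0,-0.032,1],[0.3,-0.65,0,0,0,-0.04,1],[0.37,-0.78,0,0,0,-0.048,1],[0.44,-0.925,0,0,0,-0.051,1],[0.44,-0.925,0,0,0,-0.051,1]]}}

```text
t: 18.43
tool_pos: [0.462, 0.3005, 0.3484]
eef_rot: [-2.906, -1.191, -0.001]
ft_force: [0.2, 0.2, 0.6]
opening: 0.998
gripper_force: 0.0
```

```bash
python3 go.py .4615 .3002 .268 45
```

```text
t 18.43 pos [0.462  0.3005 0.3484] psi 44.58 tilt 0.04 open 0.998 F [0.2 0.2 0.6] grip 0.0 j [0.37 0.07 1.86 0.   1.21 1.16]
shift [-0.006 -0.001  0.804] turn [-0.     -0.0001 -0.0012]
```

>>> {"op": "carry_out", "data": {"increments": [[0,0,0.13,0,0,0,1],[0,0,0.26,0,0,0,1],[0,0,0.39,0,0,0,0.95],[0,0,0.52,0,0,0,0.9],[0,0,0.65,0,0,0,0.8],[0,0,0.75,0,0,0,0.7],[0,0,0.8,0,0,0,0.6],[0,0,0.8,0,0,0,0.52]], "newtons": 35}}

```text
t: 19.1
tool_pos: [0.4614, 0.2992, 0.2663]
eef_rot: [-2.907, -1.191, 0.005]
ft_force: [-0.7, 0.5, 0.1]
opening: 0.519
gripper_force: 0.0
```

>>> {"op": "carry_out", "data": {"increments": [[0,0,0,0,0,0,0.47],[0,0,0,0,0,0,0.43],[0,0,0,0,0,0,0.4],[0,0,0,0,0,0,0.37],[0,0,0,0,0,0,0.3],[0,0,0,0,0,0,0.2],[0,0,0,0,0,0,0.2],[0,0,0,0,0,0,0.2]]}}

```text
t: 19.77
tool_pos: [0.4622, 0.2998, 0.2693]
eef_rot: [-2.907, -1.191, -0.003]
ft_force: [-2.5, 0.5, 5.4]
opening: 0.364
gripper_force: 34.9
```

```bash
python3 go.py .484 -.304 .368 45
```

```text
t 19.77 pos [0.4622 0.2998 0.2693] psi 44.56 tilt 0.1 open 0.364 F [-2.5  0.5  5.4] grip 34.9 j [0.37 0.18 1.9  0.   1.06 1.16]
shift [-4.08   4.455 -0.992] turn [ 0.0001 -0.0003 -0.0012]
```

>>> {"op": "carry_out", "data": {"increments": [[0,0,-0.05,0,0,0,0.2],[0,0,-0.15,0,0,0,0.2],[0,0,-0.27,0,0,0,0.2],[0,0,-0.4,0,0,0,0.2],[0,0,-0.53,0,0,0,0.2],[0,0,-0.65,0,0,0,0.2],[0,0,-0.74,0,0,0,0.2],[0,0,-0.8,0,0,0,0.2]]}}

```text
t: 20.43
tool_pos: [0.4621, 0.2996, 0.3503]
eef_rot: [2.907, 1.191, 0.004]
ft_force: [-0.0, -1.9, -1.6]
opening: 0.359
gripper_force: 34.8
```

>>> {"op": "carry_out", "data": {"increments": [[-0.04,0.05,0,0,0,0,0.2],[-0.1,0.11,0,0,0,0,0.2],[-0.18,0.2,0,0,0,0,0.2],[-0.27,0.3,0,0,0,0,0.2],[-0.37,0.41,0,0,0,0,0.2],[-0.48,0.52,0,0,0,0,0.2],[-0.59,0.64,0,0,0,0,0.2],[-0.7,0.76,0,0,0,0,0.2]]}}

```text
t: 21.1
tool_pos: [0.465, 0.1943, 0.3474]
eef_rot: [-2.907, -1.19, 0.002]
ft_force: [0.5, -0.1, -1.0]
opening: 0.357
gripper_force: 34.8
```

>>> {"op": "carry_out", "data": {"increments": [[-0.11,0.12,0,0,0,0,0.2],[-0.22,0.24,0,0,0,0,0.2],[-0.33,0.36,0,0,0,0,0.2],[-0.44,0.48,0,0,0,0,0.2],[-0.55,0.6,0,0,0,0,0.2],[-0.66,0.72,0,0,0,0,0.2],[-0.77,0.84,0,0,0,0,0.2],[-0.88,0.96,0,0,0,0,0.2]]}}

```text
t: 21.77
tool_pos: [0.4694, 0.0643, 0.3474]
eef_rot: [-2.907, -1.189, 0.002]
ft_force: [0.2, 0.1, -2.6]
opening: 0.361
gripper_force: 34.8
```

>>> {"op": "carry_out", "data": {"increments": [[-0.11,0.12,0,0,0,0,0.2],[-0.22,0.24,0,0,0,0,0.2],[-0.33,0.36,0,0,0,0,0.2],[-0.44,0.48,0,0,0,0,0.2],[-0.55,0.6,0,0,0,0,0.2],[-0.66,0.72,0,0,0,0,0.2],[-0.77,0.84,0,0,0,0,0.2],[-0.88,0.96,0,0,0,0,0.2]]}}

```text
t: 22.43
tool_pos: [0.4738, -0.0657, 0.3474]
eef_rot: [-2.907, -1.189, 0.002]
ft_force: [-0.0, -0.2, -1.2]
opening: 0.359
gripper_force: 34.8
```

>>> {"op": "carry_out", "data": {"increments": [[-0.11,0.12,0,0,0,0,0.2],[-0.22,0.24,0,0,0,0,0.2],[-0.33,0.36,0,0,0,0,0.2],[-0.44,0.48,0,0,0,0,0.2],[-0.55,0.6,0,0,0,0,0.2],[-0.66,0.72,0,0,0,0,0.2],[-0.77,0.84,0,0,0,0,0.2],[-0.88,0.96,0,0,0,0,0.2]]}}

```text
t: 23.1
tool_pos: [0.4782, -0.1958, 0.3474]
eef_rot: [-2.907, -1.189, 0.002]
ft_force: [-0.2, 0.3, -1.7]
opening: 0.357
gripper_force: 34.8
```

```bash
python3 go.py .484 -.304 .2695 44.6
cat > m8.py <<'E'
exec(open("m5.py").read().split('bot=')[0])
S("sq",brown,[bx(.09,.09,0,.012)],[.458,.304,-.115],.006,[],[bx(.12,.12,0,.012)])
E
python3 m8.py
```

```text
t 23.1 pos [ 0.4782 -0.1958  0.3474] psi 44.49 tilt 0.09 open 0.357 F [-0.2  0.3 -1.7] grip 34.8 j [-0.61 -0.01  1.94 -0.    1.21  0.19]
shift [-0.717  0.814  0.778] turn [-0.0002  0.0001 -0.0003]
sq [ 0.4588  0.3049 -0.1206] -6.9 0.064
sq [ 0.4578  0.3056 -0.1232] -7.1 0.047
```

>>> {"op": "carry_out", "data": {"increments": [[-0.12,0.13,0,0,0,0,0.2],[-0.24,0.27,0,0,0,0,0.2],[-0.36,0.41,0,0,0,0,0.2],[-0.47,0.54,0,0,0,0,0.2],[-0.57,0.66,0,0,0,0,0.2],[-0.66,0.75,0,0,0,0,0.2],[-0.72,0.82,0,0,0,0,0.2],[-0.72,0.82,0,0,0,0,0.2]]}}

```text
t: 23.87
tool_pos: [0.4854, -0.3047, 0.3482]
eef_rot: [2.908, 1.189, -0.0]
ft_force: [0.6, 0.3, -1.2]
opening: 0.36
gripper_force: 35.0
```

>>> {"op": "carry_out", "data": {"increments": [[0,0,0.1,0,0,0,0.2],[0,0,0.22,0,0,0,0.2],[0,0,0.34,0,0,0,0.2],[0,0,0.45,0,0,0,0.2],[0,0,0.55,0,0,0,0.2],[0,0,0.63,0,0,0,0.2],[0,0,0.68,0,0,0,0.2],[0,0,0.7,0,0,0,0.2]]}}

```text
t: 24.53
tool_pos: [0.4854, -0.3028, 0.2769]
eef_rot: [-2.905, -1.191, 0.001]
ft_force: [0.1, 0.4, -1.0]
opening: 0.364
gripper_force: 35.0
```

```bash
python3 go.py .4842 -.3042 .2695 44.6
```

```text
t 24.53 pos [ 0.4854 -0.3028  0.2769] psi 44.57 tilt 0.1 open 0.364 F [ 0.1  0.4 -1. ] grip 35.0 j [-0.76  0.22  1.84  0.    1.08  0.04]
shift [-0.018  0.002  0.074] turn [-0.0003  0.     -0.0001]
```

>>> {"op": "carry_out", "data": {"increments": [[-0.02,0,0.03,0,0,0,0.2],[-0.02,0,0.05,0,0,0,0.2],[-0.02,0,0.06,0,0,0,0.2],[-0.02,0,0.07,0,0,0,0.2],[-0.02,0,0.075,0,0,0,0.2],[-0.02,0,0.08,0,0,0,0.2],[-0.02,0,0.08,0,0,0,0.2],[-0.02,0,0.08,0,0,0,0.2]]}}

```text
t: 25.2
tool_pos: [0.4842, -0.3045, 0.2703]
eef_rot: [2.907, 1.191, 0.0]
ft_force: [0.3, -0.0, -2.7]
opening: 0.36
gripper_force: 35.0
```

>>> {"op": "carry_out", "data": {"increments": [[0,0,0.005,0,0,0,0.2],[0,0,0.01,0,0,0,0.2],[0,0,0.01,0,0,0,0.36],[0,0,0.01,0,0,0,0.42],[0,0,0.01,0,0,0,0.5],[0,0,0.01,0,0,0,0.7],[0,0,0.01,0,0,0,1],[0,0,0.01,0,0,0,1]]}}

```text
t: 25.87
tool_pos: [0.4841, -0.3046, 0.2693]
eef_rot: [2.907, 1.191, 0.0]
ft_force: [-0.9, 0.4, -0.0]
opening: 0.903
gripper_force: 0.0
```

>>> {"op": "carry_out", "data": {"increments": [[0,0,0,0,0,0,1],[0,0,0,0,0,0,1],[0,0,-0.1,0,0,0,1],[0,0,-0.25,0,0,0,1],[0,0,-0.42,0,0,0,1],[0,0,-0.6,0,0,0,1],[0,0,-0.75,0,0,0,1],[0,0,-0.9,0,0,0,1]]}}

```text
t: 26.53
tool_pos: [0.4841, -0.3045, 0.3611]
eef_rot: [2.906, 1.191, 0.001]
ft_force: [0.6, -0.3, -0.2]
opening: 1.003
gripper_force: 0.0
```

```bash
python3 go.py .6645 -.1505 .28 64.5
```

```text
t 26.53 pos [ 0.4841 -0.3045  0.3611] psi 44.56 tilt 0.07 open 1.003 F [ 0.6 -0.3 -0.2] grip 0.0 j [-0.76  0.11  1.8  -0.    1.24  0.03]
shift [2.366 0.167 0.811] turn [ 0.0002  0.     -0.0554]
```

>>> {"op": "carry_out", "data": {"increments": [[0.12,0,0,0,0,0,1],[0.24,0,0,0,0,0,1],[0.36,0,0,0,0,0,1],[0.48,0,0,0,0,0,1],[0.6,0,0,0,0,0,1],[0.72,0,0,0,0,0,1],[0.84,0,0,0,0,0,1],[1,0,0,0,0,0,1]]}}

```text
t: 27.2
tool_pos: [0.5561, -0.2335, 0.3587]
eef_rot: [-2.907, -1.191, 0.001]
ft_force: [0.5, 0.3, -0.2]
opening: 1.0
gripper_force: 0.0
```

>>> {"op": "carry_out", "data": {"increments": [[0.12,0.02,0.1,0,0,0.018,1],[0.24,0.04,0.2,0,0,0.036,1],[0.36,0.06,0.3,0,0,0.054,1],[0.48,0.08,0.4,0,0,0.072,1],[0.6,0.1,0.5,0,0,0.09,1],[0.72,0.12,0.6,0,0,0.108,1],[0.84,0.14,0.7,0,0,0.126,1],[1,0.15,0.8,0,0,0.144,1]]}}

```text
t: 27.87
tool_pos: [0.6379, -0.1742, 0.2783]
eef_rot: [-3.135, 0.209, 0.001]
ft_force: [0.5, 0.1, 0.5]
opening: 1.002
gripper_force: 0.0
```

```bash
python3 go.py .663 -.150 .24 -25.5
```

```text
t 27.87 pos [ 0.6379 -0.1742  0.2783] psi -7.62 tilt 0.04 open 1.002 F [0.5 0.1 0.5] grip 0.0 j [-0.44  0.4   1.61 -0.    1.13  1.27]
shift [ 0.217 -0.273  0.382] turn [0.     0.0001 0.0497]
```

>>> {"op": "carry_out", "data": {"increments": [[0.05,-0.07,0.08,0,0,0.012,1],[0.1,-0.14,0.16,0,0,0.025,1],[0.16,-0.21,0.24,0,0,0.037,1],[0.22,-0.27,0.32,0,0,0.05,1],[0.22,-0.27,0.38,0,0,0.05,1],[0.22,-0.27,0.38,0,0,0.05,1],[0.22,-0.27,0.38,0,0,0.05,1],[0.22,-0.27,0.38,0,0,0.05,1]]}}

```text
t: 28.53
tool_pos: [0.6624, -0.1511, 0.2416]
eef_rot: [3.066, -0.686, 0.001]
ft_force: [0.3, -1.1, 0.1]
opening: 1.0
gripper_force: 0.0
```

```bash
python3 go.py .663 -.150 .187 -25.5
```

```text
t 28.53 pos [ 0.6624 -0.1511  0.2416] psi -25.24 tilt 0.03 open 1.0 F [ 0.3 -1.1  0.1] grip 0.0 j [-0.39  0.49  1.57 -0.    1.09  1.62]
shift [ 0.001 -0.013  0.546] turn [ 0.     -0.0001  0.0007]
```

>>> {"op": "carry_out", "data": {"increments": [[0,-0.01,0.1,0,0,0.001,1],[0,-0.01,0.22,0,0,0.001,1],[0,-0.01,0.34,0,0,0.001,1],[0,-0.01,0.45,0,0,0.001,1],[0,-0.01,0.53,0,0,0.001,1],[0,-0.01,0.54,0,0,0.001,0.8],[0,-0.01,0.54,0,0,0.001,0.7],[0,-0.01,0.54,0,0,0.001,0.4]], "newtons": 50}}

```text
t: 29.2
tool_pos: [0.6631, -0.1501, 0.1875]
eef_rot: [3.063, -0.697, 0.001]
ft_force: [1.0, 0.1, -2.0]
opening: 0.674
gripper_force: 53.5
```

>>> {"op": "carry_out", "data": {"increments": [[0,0,0,0,0,0,0.4],[0,0,0,0,0,0,0.4],[0,0,0,0,0,0,0.4],[0,0,-0.1,0,0,0,0.4],[0,0,-0.3,0,0,0,0.4],[0,0,-0.5,0,0,0,0.4],[0,0,-0.7,0,0,0,0.4],[0,0,-0.9,0,0,0,0.4]]}}

```text
t: 29.87
tool_pos: [0.6628, -0.15, 0.279]
eef_rot: [3.063, -0.697, 0.001]
ft_force: [1.0, -0.2, -3.1]
opening: 0.67
gripper_force: 53.8
```

```bash
python3 go.py .4583 .305 .277 -7
```

```text
t 29.87 pos [ 0.6628 -0.15    0.279 ] psi -25.64 tilt 0.03 open 0.67 F [ 1.  -0.2 -3.1] grip 53.8 j [-0.39  0.44  1.55  0.    1.15  1.63]
shift [-3.812 -3.217  0.018] turn [ 0.     -0.0001 -0.0518]
```

>>> {"op": "carry_out", "data": {"increments": [[-0.06,-0.05,0,0,0,0,0.4],[-0.15,-0.12,0,0,0,0,0.4],[-0.27,-0.22,0,0,0,0,0.4],[-0.4,-0.33,0,0,0,0,0.4],[-0.53,-0.44,0,0,0,0,0.4],[-0.66,-0.55,0,0,0,0,0.4],[-0.79,-0.66,0,0,0,0,0.4],[-0.92,-0.77,0,0,0,0,0.4]]}}

```text
t: 30.53
tool_pos: [0.612, -0.039, 0.2761]
eef_rot: [-3.063, 0.697, 0.003]
ft_force: [0.4, 0.3, -1.0]
opening: 0.672
gripper_force: 53.9
```

>>> {"op": "carry_out", "data": {"increments": [[-0.12,-0.1,0,0,0,0,0.4],[-0.24,-0.2,0,0,0,0,0.4],[-0.36,-0.3,0,0,0,0,0.4],[-0.48,-0.4,0,0,0,0,0.4],[-0.6,-0.5,0,0,0,0,0.4],[-0.72,-0.6,0,0,0,0,0.4],[-0.84,-0.7,0,0,0,0,0.4],[-0.96,-0.8,0,0,0,0,0.4]]}}

```text
t: 31.2
tool_pos: [0.5606, 0.0743, 0.2772]
eef_rot: [-3.063, 0.697, -0.0]
ft_force: [-0.2, -0.2, -2.8]
opening: 0.671
gripper_force: 53.9
```

>>> {"op": "carry_out", "data": {"increments": [[-0.12,-0.1,0,0,0,0,0.4],[-0.24,-0.2,0,0,0,0,0.4],[-0.36,-0.3,0,0,0,0,0.4],[-0.48,-0.4,0,0,0,0,0.4],[-0.6,-0.5,0,0,0,0,0.4],[-0.72,-0.6,0,0,0,0,0.4],[-0.84,-0.7,0,0,0,0,0.4],[-0.96,-0.8,0,0,0,0,0.4]]}}

```text
t: 31.87
tool_pos: [0.5086, 0.1879, 0.2772]
eef_rot: [-3.063, 0.697, -0.0]
ft_force: [-0.6, -0.3, -2.3]
opening: 0.67
gripper_force: 53.9
```

>>> {"op": "carry_out", "data": {"increments": [[-0.12,-0.1,0,0,0,-0.006,0.4],[-0.24,-0.2,0,0,0,-0.013,0.4],[-0.36,-0.3,0,0,0,-0.02,0.4],[-0.48,-0.4,0,0,0,-0.027,0.4],[-0.6,-0.5,0,0,0,-0.034,0.4],[-0.72,-0.6,0,0,0,-0.041,0.4],[-0.84,-0.7,0,0,0,-0.047,0.4],[-0.92,-0.8,0,0,0,-0.052,0.4]]}}

```text
t: 32.53
tool_pos: [0.4598, 0.2999, 0.2771]
eef_rot: [3.136, -0.186, -0.001]
ft_force: [-0.1, -0.0, -1.2]
opening: 0.673
gripper_force: 53.9
```

```bash
python3 go.py .4583 .305 .195 -7
```

```text
t 32.53 pos [0.4598 0.2999 0.2771] psi -6.77 tilt 0.02 open 0.673 F [-0.1 -0.  -1.2] grip 53.9 j [0.37 0.17 1.9  0.   1.07 2.06]
shift [-0.02  -0.049  0.821] turn [0.     0.0001 0.0006]
```

>>> {"op": "carry_out", "data": {"increments": [[-0.01,-0.02,0.1,0,0,0,0.4],[-0.02,-0.04,0.22,0,0,0.001,0.4],[-0.02,-0.04,0.34,0,0,0.001,0.4],[-0.02,-0.04,0.46,0,0,0.001,0.4],[-0.02,-0.04,0.58,0,0,0.001,0.4],[-0.02,-0.04,0.7,0,0,0.001,0.4],[-0.02,-0.04,0.78,0,0,0.001,0.4],[-0.02,-0.04,0.8,0,0,0.001,0.4]]}}

```text
t: 33.2
tool_pos: [0.4589, 0.3021, 0.1949]
eef_rot: [3.134, -0.201, -0.005]
ft_force: [-0.8, -0.5, -1.9]
opening: 0.67
gripper_force: 53.8
```

```bash
python3 go.py .4583 .305 .1872 -7; python3 go.py
```

```text
t 33.2 pos [0.4589 0.3021 0.1949] psi -7.32 tilt 0.21 open 0.67 F [-0.8 -0.5 -1.9] grip 53.8 j [ 0.38  0.31  1.92 -0.    0.92  2.07]
shift [-0.01  -0.028  0.077] turn [ 0.0003  0.0005 -0.0009]
t 33.2 pos [0.4589 0.3021 0.1949] psi -7.32 tilt 0.21 open 0.67 F [-0.8 -0.5 -1.9] grip 53.8 j [ 0.38  0.31  1.92 -0.    0.92  2.07]
```

>>> {"op": "carry_out", "data": {"increments": [[-0.01,-0.03,0.03,0,0,-0.001,0.4],[-0.01,-0.03,0.05,0,0,-0.001,0.4],[-0.01,-0.03,0.06,0,0,-0.001,0.4],[-0.01,-0.03,0.07,0,0,-0.001,0.4],[-0.01,-0.03,0.075,0,0,-0.001,0.4],[-0.01,-0.03,0.075,0,0,-0.001,0.4],[-0.01,-0.03,0.075,0,0,-0.001,0.4],[-0.01,-0.03,0.075,0,0,-0.001,0.4]]}}

```text
t: 33.87
tool_pos: [0.459, 0.3058, 0.1899]
eef_rot: [-3.136, 0.19, -0.001]
ft_force: [-0.3, 0.6, -1.5]
opening: 0.669
gripper_force: 53.8
```

```bash
python3 go.py .4583 .305 .1872 -7
```

```text
t 33.87 pos [0.459  0.3058 0.1899] psi -6.92 tilt 0.03 open 0.669 F [-0.3  0.6 -1.5] grip 53.8 j [ 0.38  0.32  1.91 -0.    0.91  2.07]
shift [-0.006  0.009  0.027] turn [-0.     -0.0001  0.0002]
```

Lower the last 2–3 mm, release, rise and back away toward the middle.

>>> {"op": "carry_out", "data": {"increments": [[0,0,0.01,0,0,0,0.4],[0,0,0.02,0,0,0,0.4],[0,0,0.025,0,0,0,0.4],[0,0,0.025,0,0,0,0.4],[0,0,0.025,0,0,0,0.7],[0,0,0.025,0,0,0,0.8],[0,0,0.025,0,0,0,1],[0,0,0.025,0,0,0,1]]}}

```text
t: 34.53
tool_pos: [0.4591, 0.3059, 0.1875]
eef_rot: [-3.136, 0.19, -0.001]
ft_force: [-0.6, -0.0, -0.3]
opening: 0.997
gripper_force: 0.0
```

>>> {"op": "carry_out", "data": {"increments": [[0,0,-0.05,0,0,0,1],[0,0,-0.15,0,0,0,1],[0,0,-0.3,0,0,0,1],[0,0,-0.45,0,0,0,1],[0,0,-0.6,0,0,0,1],[0,0,-0.75,0,0,0,1],[0,0,-0.9,0,0,0,1],[0,0,-1,0,0,0,1]]}}

```text
t: 35.2
tool_pos: [0.4593, 0.306, 0.2899]
eef_rot: [-3.134, 0.189, -0.005]
ft_force: [0.8, -0.2, -0.2]
opening: 0.999
gripper_force: 0.0
```

>>> {"op": "carry_out", "data": {"increments": [[0,0.12,-0.1,0,0,0,1],[0,0.24,-0.2,0,0,0,1],[0,0.36,-0.3,0,0,0,1],[0,0.48,-0.4,0,0,0,1],[0,0.6,-0.5,0,0,0,1],[0,0.72,-0.6,0,0,0,1],[0,0.84,-0.7,0,0,0,1],[0,1,-0.8,0,0,0,1]]}}

```text
t: 35.87
tool_pos: [0.4466, 0.2062, 0.3683]
eef_rot: [-3.136, 0.189, -0.001]
ft_force: [0.7, -0.2, 1.2]
opening: 1.001
gripper_force: 0.0
```

>>> {"op": "carry_out", "data": {"increments": [[0,0.12,0,0,0,0,1],[0,0.24,0,0,0,0,1],[0,0.36,0,0,0,0,1],[0,0.48,0,0,0,0,1],[0,0.6,0,0,0,0,1],[0,0.72,0,0,0,0,1],[0,0.84,0,0,0,0,1],[0,0.95,0,0,0,0,1]]}}

```text
t: 36.53
tool_pos: [0.435, 0.1112, 0.3663]
eef_rot: [3.136, -0.19, -0.003]
ft_force: [-0.1, -0.4, 0.0]
opening: 1.001
gripper_force: 0.0
```

```bash
python3 go.py; cat > m9.py <<'E'
exec(open("m5.py").read().split('bot=')[0])
S("tin",lambda i:rt(i)<.06,[bx(.058,.058,.036,.048),bx(.056,.056,.012,.036)],[.458,.305,-.12],.03,[],[bx(.064,.064,.008,.05)])
S("sq",brown,[bx(.09,.09,0,.012)],[.458,.305,-.12],.006,[(bx(.058,.058,.01,.048),(.458,.305,-.12))],[bx(.12,.12,0,.012)])
S("frame",brown,[bx(.15,.11,0,.04)],[.645,.139,.402],.02,[],[bx(.17,.13,0,.04)])
c,s=cs; f=lambda i,x,y,w,h,k:cv2.resize(i[y:y+h,x:x+w,::-1],None,fx=k,fy=k,interpolation=cv2.INTER_CUBIC)
im,si=c["img"],s["img"]
cv2.imwrite("pics/g4.png",np.vstack([np.hstack([f(im,95,195,60,60,5),f(im,340,150,70,60,5)]),np.hstack([f(si,150,230,60,60,5),f(si,275,85,70,60,5)])]))
E
python3 m9.py
```

```text
t 36.53 pos [0.435  0.1112 0.3663] psi -6.93 tilt 0.1 open 1.001 F [-0.1 -0.4  0. ] grip 0.0 j [-0.   -0.21  2.09 -0.    1.26  1.69]
tin [ 0.4588  0.3091 -0.0452] -2.6 0.023
tin [ 0.4621  0.3075 -0.1184] -6.8 0.034
sq [ 0.4995  0.3015 -0.1336] -7.7 2.927
sq [ 0.458   0.305  -0.1322] -7.6 0.042
frame [0.6454 0.1376 0.4093] 23.4 2.166
frame [0.6432 0.1391 0.4053] 23.2 0.274
```

View pics/g4.png

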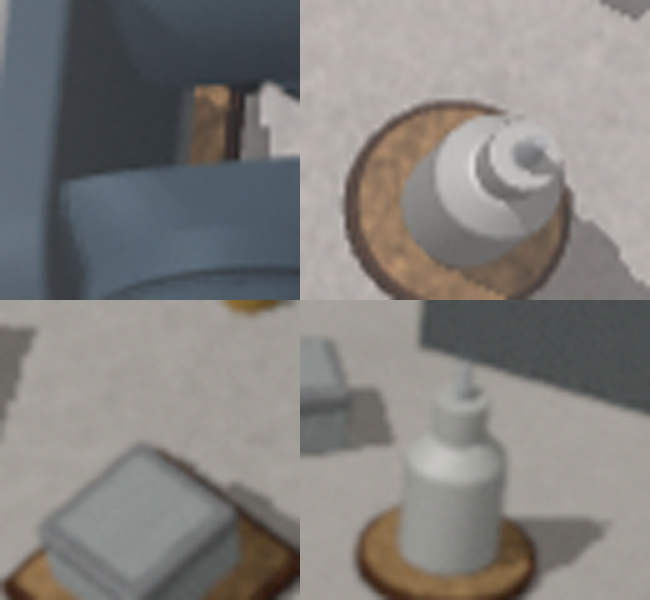

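The bottle stands upright in the middle of the round rest and the side view shows the tin squared up. I'll move the arm away to check the tin and frame from above.

>>> {"op": "carry_out", "data": {"increments": [[0,0.12,0,0,0,0,1],[0,0.24,0,0,0,0,1],[0,0.36,0,0,0,0,1],[0,0.48,0,0,0,0,1],[0,0.6,0,0,0,0,1],[0,0.72,0,0,0,0,1],[0,0.84,0,0,0,0,1],[0,1,0,0,0,0,1]]}}

```text
t: 37.3
tool_pos: [0.4233, 0.0129, 0.3669]
eef_rot: [-3.135, 0.188, 0.001]
ft_force: [-0.5, 0.1, -0.8]
opening: 1.002
gripper_force: 0.0
```

>>> {"op": "carry_out", "data": {"increments": [[0,0.12,0,0,0,0,1],[0,0.24,0,0,0,0,1],[0,0.36,0,0,0,0,1],[0,0.48,0,0,0,0,1],[0,0.6,0,0,0,0,1],[0,0.72,0,0,0,0,1],[0,0.84,0,0,0,0,1],[0,1,0,0,0,0,1]]}}

```text
t: 37.97
tool_pos: [0.4113, -0.0863, 0.3669]
eef_rot: [-3.135, 0.188, 0.001]
ft_force: [0.2, -0.2, 0.0]
opening: 1.004
gripper_force: 0.0
```

```bash
sed -i 's/^cv2.imwrite("pics\/g4.*/cv2.imwrite("pics\/g5.png",f(im,90,85,320,170,2.5))/' m9.py; python3 m9.py
```

```text
tin [ 0.459   0.3098 -0.1416] -8.1 0.009
tin [ 0.4625  0.3061 -0.1304] -7.5 0.026
sq [ 0.4594  0.307  -0.1362] -7.8 0.129
sq [ 0.458  0.305 -0.126] -7.2 0.042
frame [0.6452 0.138  0.4019] 23.0 1.305
frame [0.6432 0.1393 0.4031] 23.1 0.275
```

View pics/g5.png

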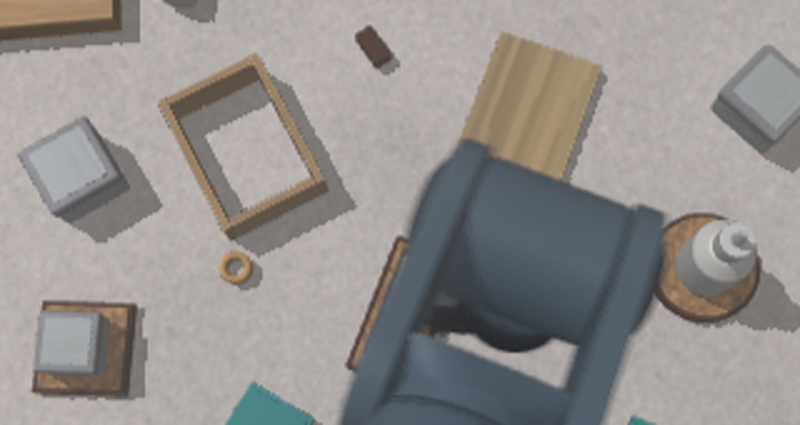

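The tin is centred on the square rest: its offset at (70,343) from the rest centre at (84,349) matches the height parallax to about 1 mm. The frame has not moved, and the offcut is clear as far as the arm lets me see. Handing in.

```bash
python3 -c "
from station import r
print(r.sign_off())"
```

```text
the job is handed in; nothing more can be done
None
```

I handed the job in at about 38 s: the bottle is on the round rest, the plane on the oblong rest and the tin on the square rest (via the offcut), each within about 2–3 mm of centre by the cameras, and the frame was not moved; the fingertips pressed about 50 N on the cork while gripping the plane, below the 120 N wrist limit but above 40 N if that limit counts fingertips.

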